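# Wedge a gel cassette tight in its casting stand

## Task

The glass gel cassette in the casting stand is not clamped yet. Take the stubby wedge (not the comb) from the rack, start it point down and upright in the middle of the gap between the glass and the sloped pressure plate, flat face to the glass, then tap it down until it sits tight and stays clamped by itself; use modest force so that the glass is not overloaded. Then let go of it; leave the comb and the small jar where they are.

Things in the scene. Friction and masses are not known exactly. Their poses are not given: they have to be found in the camera images.
- wedge: White plastic wedge, 90 g, hanging point down in one of a grey rack's two places (origin then 130 mm above the bench). Origin: middle of its grip fin, 14 mm thick along x, 40 mm wide along y, z = -24 to +20 mm (its top). z is up, away from the point. Grip the fin across x. Its x axis starts within 40 degrees of the stand's.
- wedge_flange (a point): Middle of the wedge's flange, 27 mm below the wedge's origin: a bar 6 mm thick, 64 mm wide along y, x = -7 to +11 mm of the wedge, just under the fin; it hangs on the rack's posts.
- wedge_flat (a point): Middle of the flat, vertical face of the wedge's blade: 7 mm to -x of the wedge's origin and 77.5 mm below it. The blade is 44 mm wide (y) and 95 mm long below the flange; its other face, to +x, slopes 3 mm in 20.
- wedge_tip (a point): Middle of the wedge's lower end (the point), 4 mm thick: 125 mm below the wedge's origin, 5 mm to -x. The blade is 18 mm thick under the flange.
- stand: Grey plastic casting stand, fixed, base 150 x 120 x 12 mm. Origin at bench level under the middle of the glass face that the wedge goes against: that face is the stand's plane x = 0; x points from the glass across the gap to the pressure plate, z up. Top of glass and plate: 117 mm above the bench; all else on it is lower.
- gap_mouth (a point): Top edge of the glass face, middle of its width, 117 mm above the bench. The wedge's flat face belongs in the glass plane, its middle within 15 mm of this point along the stand's y. The gap here is 9 to 16 mm wide, set differently each time and given by no reading, so the depth at which the wedge tightens varies by over 40 mm.
- plate_side (a point): Fixed point 12 mm to +x of gap_mouth, near where the pressure plate's top edge is. The white plate, 70 mm wide, sits on springs (25 N per mm) and slopes like the wedge, gap wider at the top. The wedge first touches both sides with its point 33 to 80 mm below the mouth. Nothing lies below it: it stops only by wedging, its flange never reaches the glass.
- cassette: Glass gel cassette in the stand, fixed, origin and axes as the stand's; 84 mm wide, x = -12 to 0, z = 12 to 117 mm. Brittle: at most 24 N on it. A wedge still gripped and forced sideways or deep overloads it. About 15 N pushed down on top of the released wedge makes it tight (over 6 N of clamping is needed); use 20 N at most. It then holds by friction.
- comb: Gel comb, white plastic, in the rack's other place: 64 mm flange, above it a fin 6 mm thick, 56 mm wide, 22 mm tall, thin teeth below. Leave it alone. Origin under its flange.
- jar: Small closed jar, 40 mm wide, 62 mm tall, standing between rack and stand; origin under its foot. Leave it alone.
Mind the look-alikes: they are no part of the job. What is shaped like the wedge but green or purple is not meant.

How it is judged (in metres and radians):
On the way:
1. the wedge is started upright in the gap, its point at least 22 mm below the mouth (z of wedge_tip in the frame of gap_mouth between -0.105 and -0.022 m and x of wedge_tip in the frame of stand between -0.002 and 0.014 m and y of wedge_tip in the frame of stand between -0.02 and 0.02 m and angle between wedge's own z axis and vertical below 0.2 rad), for 0.1 s.
At the end, for the whole second after the job is handed in: The wedge stands by itself in the gap, upright within 0.12 rad, flat face against the glass (within 4 mm), within 15 mm of the middle, its point more than 30 mm below the mouth, at rest and clamping the glass with more than 6 N (contact force between wedge and cassette above 6 N and angle between wedge's own z axis and vertical below 0.12 rad and x of wedge_flat in the frame of stand between -0.004 and 0.004 m and y of wedge_flat in the frame of stand between -0.015 and 0.015 m and z of wedge_tip in the frame of gap_mouth below -0.03 m and linear speed of wedge below 0.01 m/s); the robot touches nothing.
It fails at once if the wedge loads the glass cassette with more than 24 N (contact force between wedge and cassette above 24 N).
It fails at once if the robot itself pushes on the glass with more than 10 N (contact force between the arm and cassette above 10 N).
It fails at once if the fingers push on the glass with more than 10 N (contact force between the fingers and cassette above 10 N).
It fails at once if the comb is moved more than 30 mm (distance of comb from where it was at the start of the episode above 0.03 m).
It fails at once if the jar is moved more than 30 mm or tipped (distance of jar from where it was at the start of the episode above 0.03 m or angle between jar's own z axis and vertical above 0.5 rad).
It also fails if it takes over 58 s, if anything falls off the work surface, if the arm or the gripper's body presses on something with over 40 N, if the wrist force passes 120 N, or if a joint passes its speed limit or range.

## Robot

A 6-joint arm with a two-finger parallel gripper is mounted at the origin on the work surface. World frame = base frame: x ahead of the robot, y to its left, z up, the work surface at z = 0. Lengths are in mm, angles in rad, forces in N, time in s.
With the tool pointing down it reaches from about 350 to 800 mm from the base axis. Payload 7.3 kg.
Tool frame: the origin (TCP) lies at the centre of the arm's flange, where the gripper is bolted on; the fingertips stand 173 mm ahead of it and the grasp point (between the pads) lies 155 mm ahead of it (bot.tips_ahead is the distance from the TCP to the fingertips, in mm); z points along the fingers, y is the direction in which the jaws open and shut (so a half turn about z gives the same grasp; the last joint's range is limited). The gripper opens to 85 mm and grips with 20 to 120 N. Pads are 22 mm wide; open, the fingers measure 114 mm over their backs; the gripper's body (76 mm by 85 mm) begins 54 mm behind the grasp point. The pads swing forward as they close: fully open they stand 13 mm farther back than shut.
Start: joints at [1.2, 0.342, 1.524, -0, 1.275, -0.146], TCP at [117.006, 511.798, 404.722] pointing down, gripper open.
Joint ranges: [-2.53, 2.53], [-0.77, 2.02], [0.04, 2.7], [-1, 4.14], [0.28, 2.66], [-3.11, 3.11]. Speed limits (rad/s): [2.57, 2.57, 3.14, 3.14, 3.14, 3.14].

## Interface

Orientations are given as a unit quaternion [x, y, z, w].
In Python, from rig import bot gives the robot as it stands.
- The arm moves only by the shell command python3 -m jog 'ROWS' [OPENING] [FORCE]. ROWS is JSON, a list of rows, each a list of 6 numbers: the shift along the tool's x, y, z normalised to -1 to 1, where 1 is 3 cm, then the turn, a rotation vector about the tool's x, y, z normalised to -1 to 1, where 1 is 5 degrees. A call has 1 to 20 rows; each row shifts and turns the pose as measured when the row begins, along the tool's axes as they then stand; what a row does not reach is not made up. A row lasts 1/8 s, in which the tool goes at most 62.5 mm and 10.7 degrees, less where a joint would pass 70% of its speed; a pose out of reach is approached as far as the arm can. A call with a number of a shift or a turn outside -1 to 1 is refused whole. A call with a gripper value outside its range is refused whole. OPENING is the closure, from -1 (fully open) to 1 (shut), so that 0 is half open, set as the call begins (- or left out, the last holds). The fingers move at their own pace and stop on an object; FORCE is the grip in N (left out, the last holds). Time passes only in rows, so rows that do not move let the fingers close. It gives the time, the measured TCP pose, the force and the opening at its end, in the units of the state.
- bot.get_state(): the state, without advancing time (a new reading comes with each control period).
- bot.camera(name): name is "scene" or "top"; returns a dict with "img" (480x640x3 uint8, blue, green, red), "vertical_fov" (degrees; the focal length in pixels is half the picture's height over the tangent of half this angle, whatever the lens; pixels are square), "cx", "cy" (the principal point, pixels), "k1" (the pictures are not rectified: a ray, as slopes to the right and down, at radius r is drawn at 1 + k1 r^2 times it, then the intrinsics apply), "R" (3x3) and "t" (3): a world point X has camera coordinates R X + t. Camera axes: x right, y down, z forward; pixel columns grow to the right and rows downward; lengths in mm; the calibration is good to about 2 mm. A picture is of the moment at which its call begins. There is no depth.
- bot.close_job(): hands the job in, once; it reports no verdict.
Trained networks look in a picture, given as the dict that the camera call returned (one of the last four; its "shot" number tells which), for a name from the list of things; names that differ only in an ending like _2 or _b are one class to them, and where a whole thing is asked for, a point or a joint stands for the part that bears it (a point fixed in the world has none). Each returns a list of dicts, best first, with "conf" (0 to 1); they miss things now and then, are a little off and sometimes report something else, mostly with a low value. They report only what shows in the picture. A call takes as long as a camera call. They do not tell look-alikes from the thing itself.
- bot.silhouettes(picture, label): "region" (480x640 bool, what is visible of it) and "bbox" ([left, top, right, bottom] in pixels, round what is visible of it).
The state is a dict: "time_s": time; "qpos": joint angles; "dq": joint speeds; "tau": joint torques, N m; "position": TCP position; "eef_rot": TCP orientation; "contact_force": force on the tool from outside, world axes, zero at the start; "wrist_torque": the same for the moment, N m; "width": finger opening in mm.
Only numpy, scipy, OpenCV 4.12 (cv2) and the standard library are available. Lean on these libraries where they do the work, as an engineer would, in place of code of your own. Each camera call takes 0.05 s, during which the arm holds its last target.

## Working session

There is one attempt and no reset: what is moved stays moved. The work goes in short steps, Python scripts to look and compute and a shell command to move; the robot and the scene stay as the last step left them, time stands still between calls to the robot, and variables do not carry over. Pictures are saved under pics/ and viewed, and the job is handed in when it is done.

```bash
ls; mkdir -p pics
python3 - <<'E'
from rig import bot
import cv2
print(bot.get_state())
for n in("scene","top"):
    c=bot.camera(n); cv2.imwrite(f"pics/{n}0.png",c["img"])
    print({k:v for k,v in c.items() if k!="img"})
    for l in("wedge","comb","jar","stand","cassette"):
        print(l,[(round(float(d["conf"]),2),d["bbox"]) for d in bot.silhouettes(c,l)])
print(bot.get_state()["time_s"])
E
```

```text
pics
{'time_s': 0.0, 'qpos': array([ 1.20000998e+00,  3.42727084e-01,  1.52501209e+00, -2.91411622e-05,
        1.27537662e+00, -1.45991364e-01]), 'dq': array([ 0.00184627, -0.00232279, -0.00096314,  0.00086814,  0.00074552,
        0.00066052]), 'tau': array([-1.79814019e-04, -4.33670104e+01, -2.46011263e+01, -6.50900142e-05,
        7.87378784e-03,  1.69821480e-06]), 'position': array([116.95578846, 511.67289804, 404.02520502]), 'eef_rot': array([ 1.12156726e-01,  9.93690238e-01, -7.39849121e-04, -1.81125316e-04]), 'contact_force': array([-0.80071714, -0.5339743 ,  0.60972535]), 'wrist_torque': array([0.00424577, 0.0469516 , 0.00890199]), 'width': 85.17176566786273}
{'vertical_fov': 52.76615365311389, 'cx': 320.2468291885837, 'cy': 235.77203108510963, 'k1': 0.0054257918142008995, 'R': array([[-0.49225041,  0.87038931, -0.01058158],
       [ 0.51736969,  0.28278013, -0.80769054],
       [-0.70001295, -0.40306059, -0.58951168]]), 't': array([  88.69056106, -159.56510016, 1409.83072937]), 'shot': 1}
wedge [(0.94, [469.5, 302.0, 548.6, 360.7]), (0.79, [298.2, 239.8, 327.4, 297.9]), (0.
[... 380 characters left out ...]
': 46.89392571111499, 'cx': 313.3674092703042, 'cy': 239.13024778771583, 'k1': -0.042012111908296, 'R': array([[-0.01433467, -0.99980001, -0.01394481],
       [-0.9976022 ,  0.01524475, -0.06750882],
       [ 0.06770791,  0.01294365, -0.99762122]]), 't': array([ 130.08358765,  462.23051478, 1301.17803655]), 'shot': 2}
wedge [(0.75, [409.1, 268.1, 433.0, 329.1]), (0.75, [286.7, 136.7, 308.8, 199.6]), (0.72, [116.7, 263.6, 178.9, 289.5]), (0.63, [285.4, 224.5, 314.0, 235.5]), (0.58, [456.1, 333.3, 517.3, 363.2])]
comb [(0.77, [249.2, 223.5, 278.8, 232.1])]
jar [(0.53, [345.4, 188.8, 367.6, 206.9])]
stand [(0.97, [418.9, 163.3, 476.1, 235.7])]
cassette [(0.56, [430.1, 193.5, 474.6, 205.9])]
0.6
```

View pics/scene0.png

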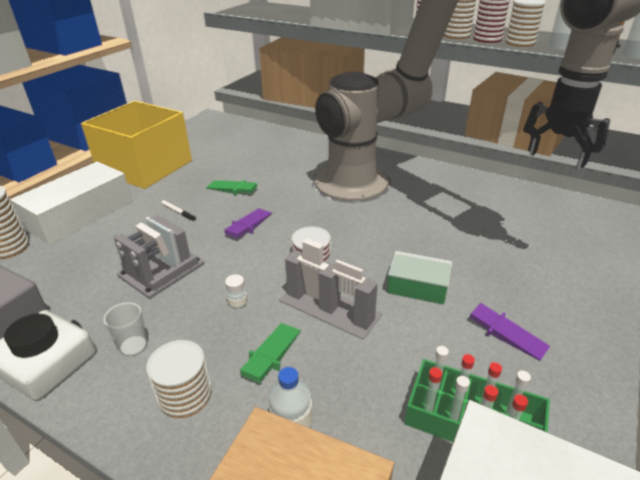

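View pics/top0.png

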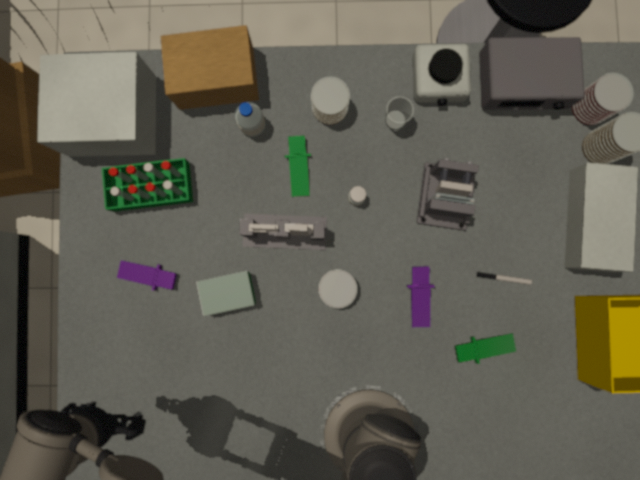

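Run:
```python
import cv2,numpy as np
t=cv2.imread("pics/top0.png");s=cv2.imread("pics/scene0.png")
R=lambda a,f:cv2.resize(a,None,fx=f,fy=f,interpolation=cv2.INTER_CUBIC)
a=R(t[200:260,230:340],7);cv2.imwrite("pics/ct_rack.png",a)
cv2.imwrite("pics/ct_stand.png",R(t[150:240,410:490],6))
cv2.imwrite("pics/cs_rack.png",R(s[225:335,270:390],5))
cv2.imwrite("pics/cs_stand.png",R(s[205:300,110:210],6))
```

```text
(no output)
```

View pics/ct_rack.png

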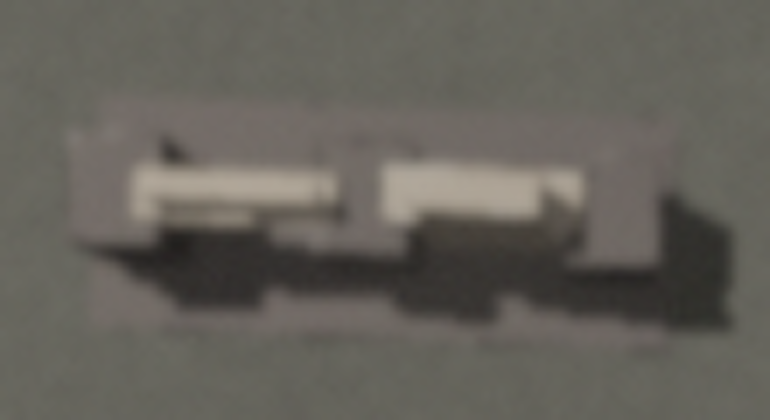

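View pics/ct_stand.png

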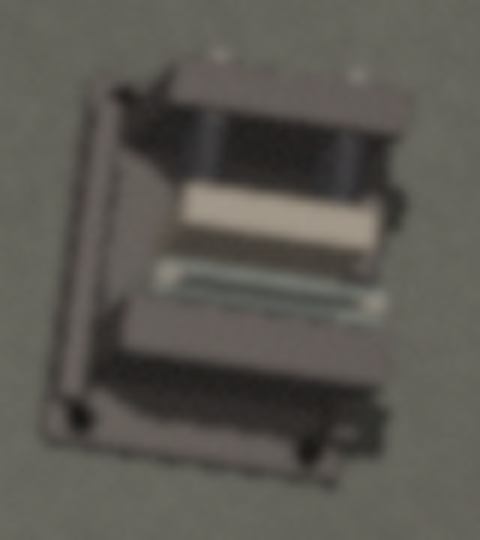

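View pics/cs_rack.png

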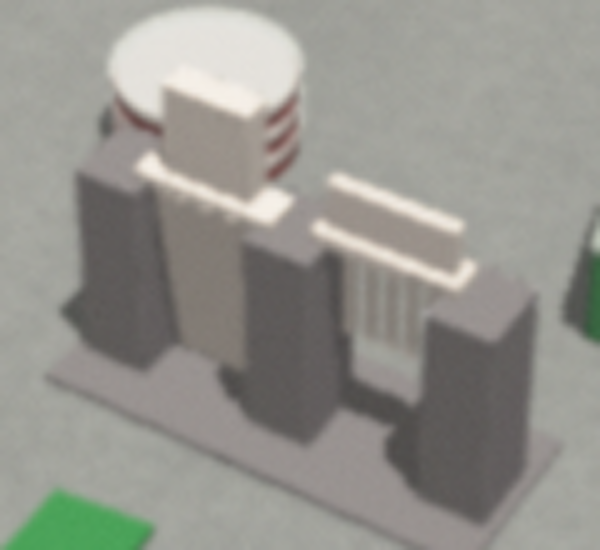

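View pics/cs_stand.png

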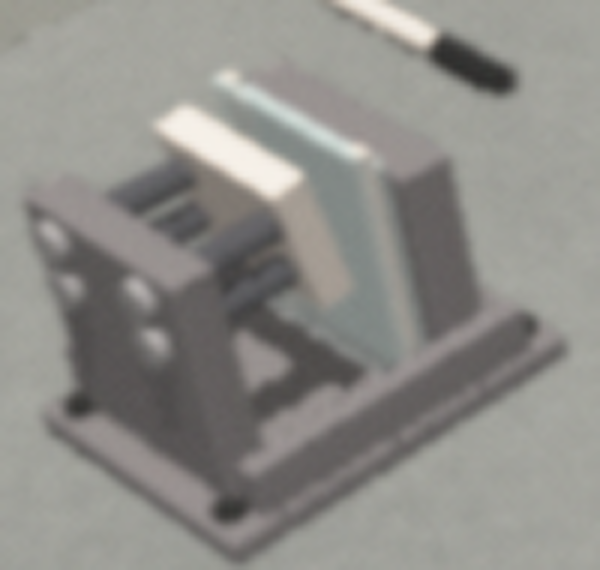

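```bash
cat > h.py <<'E'
import numpy as np,cv2
from scipy.optimize import least_squares
def cam(c):
    f=240/np.tan(np.radians(c["vertical_fov"]/2))
    return (np.array([[f,0,c["cx"]],[0,f,c["cy"]],[0,0,1.]]),np.array([c["k1"],0,0,0.]),cv2.Rodrigues(np.array(c["R"]))[0],np.array(c["t"],float))
def proj(P,c):
    K,d,r,t=cam(c); return cv2.projectPoints(np.asarray(P,float).reshape(-1,1,3),r,t,K,d)[0].reshape(-1,2)
def ray(uv,c):
    K,d,r,t=cam(c); n=cv2.undistortPoints(np.array(uv,float).reshape(-1,1,2),K,d).reshape(-1,2)
    R=np.array(c["R"]); return -R.T@t, np.c_[n,np.ones(len(n))]@R
def atz(uv,c,z):
    C,D=ray(uv,c); return C+D*((z-C[2])/D[:,2])[:,None]
def place(P,x,y,yaw,z):
    P=np.asarray(P,float); c,s=np.cos(yaw),np.sin(yaw)
    return np.c_[x+c*P[:,0]-s*P[:,1],y+s*P[:,0]+c*P[:,1],z+P[:,2]]
def box(x0,x1,y0,y1,z0,z1): return np.array([[x,y,z] for x in(x0,x1) for y in(y0,y1) for z in(z0,z1)],float)
ED=[(0,1),(2,3),(4,5),(6,7),(0,2),(1,3),(4,6),(5,7),(0,4),(1,5),(2,6),(3,7)]
def wire(img,c,P,sc,off,col):
    q=(proj(P,c)-off+0.5)*sc
    for a,b in ED: cv2.line(img,tuple(int(v) for v in q[a]),tuple(int(v) for v in q[b]),col,1,cv2.LINE_AA)
def crop(c,x0,y0,x1,y1,s): return cv2.resize(c["img"][y0:y1,x0:x1],None,fx=s,fy=s,interpolation=cv2.INTER_CUBIC)
E
cat > fit.py <<'E'
from rig import bot
from h import *
S=bot.camera("scene");T=bot.camera("top")
o=np.array([270,225]);
ws=np.array([[165,88],[247,118],[268,103],[187,68],[138,165],[262,208],[293,195]])/5+o
wp=[[7,-20,20],[7,20,20],[-7,20,20],[-7,-20,20],[11,-32,-24],[11,32,-24],[-7,32,-24]]
ot=np.array([230,200]);wt=np.array([[383,162],[583,172]])/7+ot
# top view left = +y ; top = +x
wtp=[[11,32,-24],[11,-32,-24]]
def f(p,cams=(0,1)):
    r=[]
    if 0 in cams:r.append((proj(place(wp,p[0],p[1],p[2],130),S)-ws).ravel())
    if 1 in cams:r.append((proj(place(wtp,p[0],p[1],p[2],130),T)-wt).ravel())
    return np.concatenate(r)
x0=np.r_[atz([[299,228]],T,130)[0,:2],0]
for cs in((0,),(1,),(0,1)):
    s=least_squares(f,x0,args=(cs,),x_scale=[10,10,.1]); print("wedge",s.x.round(3),np.abs(s.fun).max().round(2))
W=s.x
# cassette
ct=np.array([[157,262],[385,290],[155,290],[385,320]])/6+[410,150]
cp=[[0,42,117],[0,-42,117],[-12,42,117],[-12,-42,117]]
cs_=np.array([[213,80],[378,160]])/6+[110,205]
csp=[[0,-42,117],[0,42,117]]
def g(p,cams=(0,1)):
    r=[]
    if 1 in cams:r.append((proj(place(cp,*p,0),T)-ct).ravel())
    if 0 in cams:r.append((proj(place(csp,*p,0),S)-cs_).ravel())
    return np.concatenate(r)
x0=np.r_[atz([[455,196]],T,117)[0,:2],0]
for cs in((0,),(1,),(0,1)):
    s=least_squares(g,x0,args=(cs,),x_scale=[10,10,.1]); print("stand",s.x.round(3),np.abs(s.fun).max().round(2))
G=s.x
for n,c,reg in(("s",S,((270,225,390,335,6),(110,205,210,300,6))),("t",T,((230,200,340,260,7),(410,150,490,240,6)))):
    for k,(a,r) in enumerate(zip("ws",reg)):
        im=crop(c,*r); off=np.array(r[:2])
        if k==0:
            wire(im,c,place(box(-7,7,-20,20,-24,20),*W,130),r[4],off,(0,0,255));wire(im,c,place(box(-7,11,-32,32,-30,-24),*W,130),r[4],off,(255,0,0))
        else:
            wire(im,c,place(box(-12,0,-42,42,12,117),*G,0),r[4],off,(0,0,255))
        cv2.imwrite(f"pics/o_{n}{a}.png",im)
E
python3 fit.py
```

```text
wedge [ 4.82532e+02  1.56969e+02 -9.40000e-02] 3.09
wedge [ 4.81594e+02  1.54274e+02 -6.60000e-02] 0.07
wedge [ 4.82067e+02  1.56347e+02 -9.00000e-02] 2.83
stand [ 5.47808e+02 -1.85622e+02 -7.50000e-02] 0.58
stand [ 5.48583e+02 -1.93270e+02 -1.41000e-01] 0.5
stand [ 5.47471e+02 -1.91285e+02 -1.15000e-01] 2.87
```

```bash
cd pics; python3 -c "
import cv2,numpy as np
a=[cv2.imread(f'o_{n}.png') for n in('sw','tw','ss','ts')]
for n,(p,q) in(('m1',(a[0],a[1])),('m2',(a[2],a[3]))):
  cv2.imwrite(n+'.png',p if 0 else cv2.resize(p,None,fx=800/720*.9 if n=='m1' else 1,fy=800/720*.9 if n=='m1' else 1)); cv2.imwrite(n+'b.png',q)
"
```

```text
(no output)
```

View pics/m1.png

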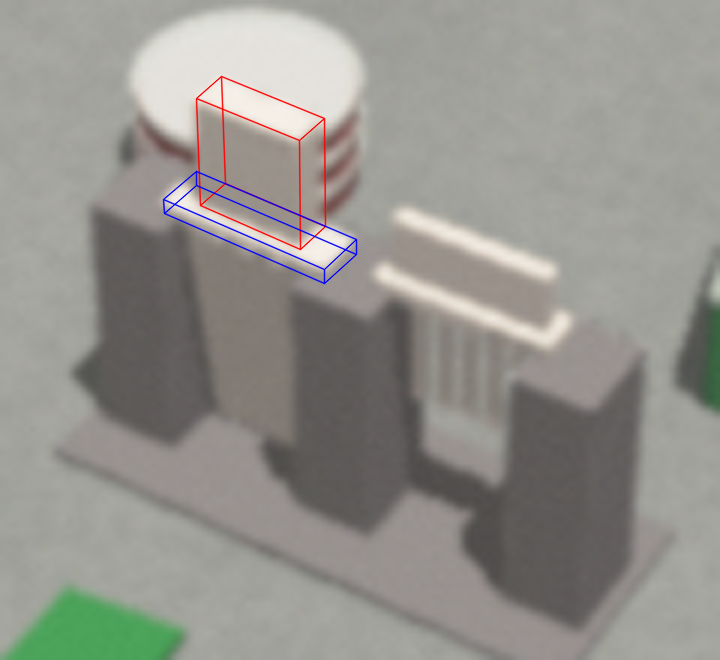

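View pics/m1b.png

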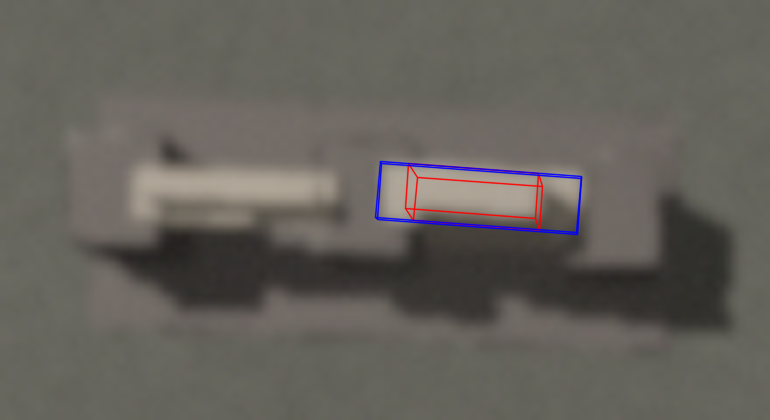

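View pics/m2.png

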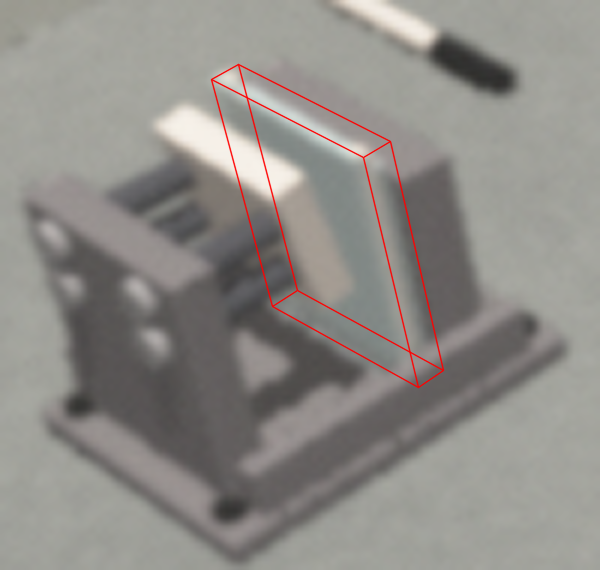

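View pics/m2b.png

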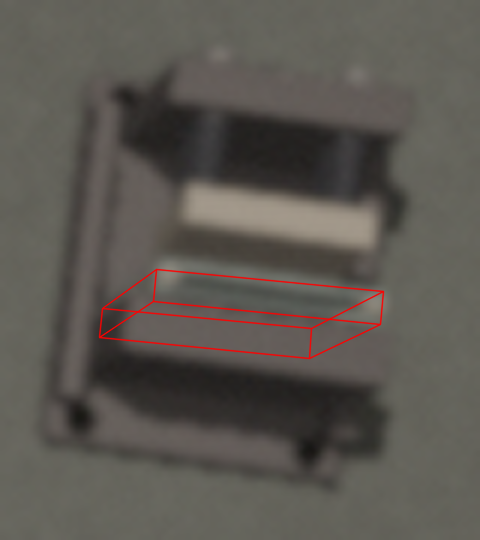

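Run:
```python
from h import *
for n,f,r in(("t","top0",(412,175,482,235)),("s","scene0",(140,212,190,262))):
    i=cv2.imread(f"pics/{f}.png"); s=11
    a=cv2.resize(i[r[1]:r[3],r[0]:r[2]],None,fx=s,fy=s,interpolation=cv2.INTER_LANCZOS4)
    a=cv2.convertScaleAbs(a,alpha=1.6,beta=-60)
    for k in range(0,r[2]-r[0],10): cv2.putText(a,str(r[0]+k),(k*s,10),0,.35,(0,255,255),1);cv2.line(a,(k*s,0),(k*s,a.shape[0]),(0,200,200),1)
    for k in range(0,r[3]-r[1],10): cv2.putText(a,str(r[1]+k),(0,k*s+10),0,.35,(0,255,255),1);cv2.line(a,(0,k*s),(a.shape[1],k*s),(0,200,200),1)
    cv2.imwrite(f"pics/z_{n}.png",a[:600])
```

```text
(no output)
```

View pics/z_t.png

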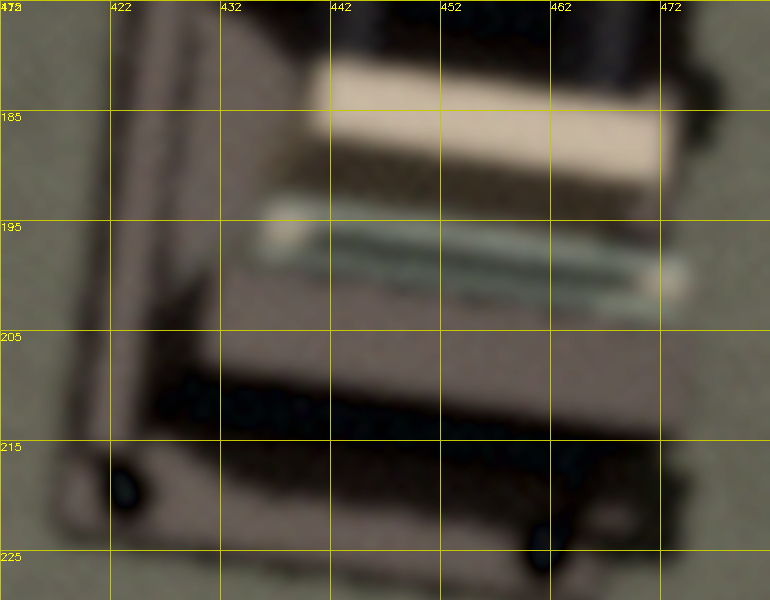

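View pics/z_s.png

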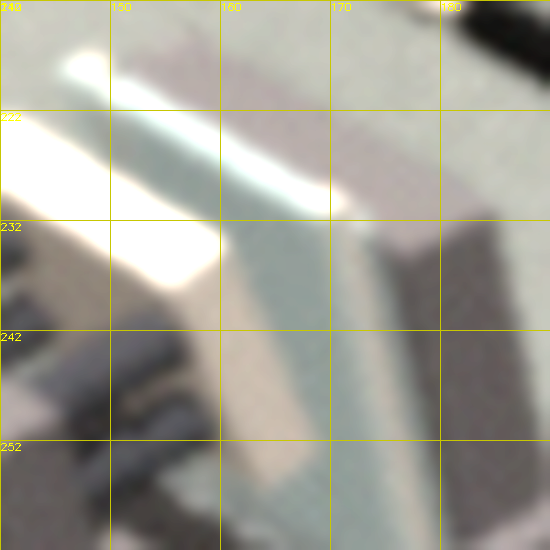

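```bash
python3 - <<'E'
import re
s=open('fit.py').read()
s=s.replace("ct=np.array([[157,262],[385,290],[155,290],[385,320]])/6+[410,150]","ct=np.array([[436.1,193.3],[474.8,199],[436,198.9],[474.7,204.6]])-.5")
s=s.replace("cs_=np.array([[213,80],[378,160]])/6+[110,205]","cs_=np.array([[145.5,218.5],[170,232.3]])-.5")
s=s.replace('G=s.x','G=s.x\nq=atz(np.array([[439.8,187.2],[471.5,191.5]])-.5,T,117);print("plate edge in stand",[(np.array([[np.cos(G[2]),np.sin(G[2])],[-np.sin(G[2]),np.cos(G[2])]])@(v[:2]-G[:2])).round(1) for v in q])')
open('fit.py','w').write(s)
E
python3 fit.py
```

```text
wedge [ 4.82532e+02  1.56969e+02 -9.40000e-02] 3.09
wedge [ 4.81594e+02  1.54274e+02 -6.60000e-02] 0.07
wedge [ 4.82067e+02  1.56347e+02 -9.00000e-02] 2.83
stand [ 5.49447e+02 -1.89815e+02 -1.49000e-01] 0.11
stand [ 5.48495e+02 -1.92976e+02 -1.60000e-01] 0.83
stand [ 5.48389e+02 -1.92334e+02 -1.55000e-01] 1.06
plate edge in stand [array([15.4, 36.8]), array([ 15.7, -33.9])]
```

View pics/o_ss.png

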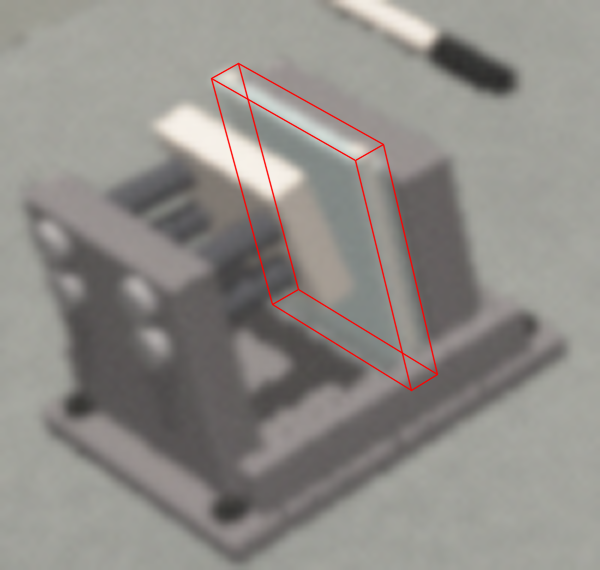

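View pics/o_ts.png

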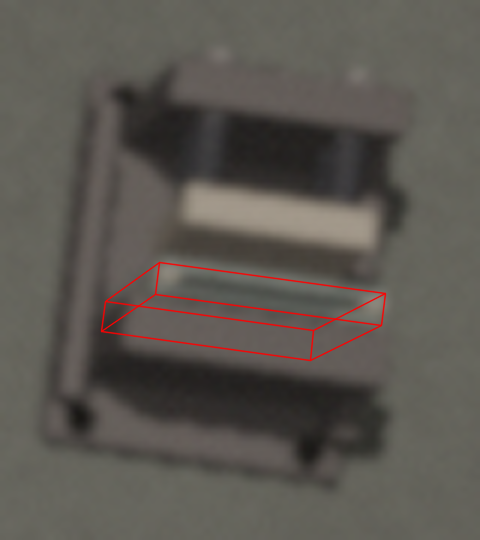

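```bash
cat > st.py <<'E'
import sys
from rig import bot
import numpy as np
from scipy.spatial.transform import Rotation as Ro
# args: target x y z(grasp-point/TCP z) yaw of tool y (rad)
def rep(x,y,z,yaw):
    s=bot.get_state();R=Ro.from_quat(s["eef_rot"]).as_matrix()
    ty=np.array([np.cos(yaw),np.sin(yaw),0]);tz=np.array([0,0,-1.]);tx=np.cross(ty,tz)
    T=np.c_[tx,ty,tz]
    rv=np.degrees(Ro.from_matrix(R.T@T).as_rotvec())/5
    d=np.array([x,y,z])-s["position"]
    print("t",round(s["time_s"],2),"pos",s["position"].round(1),"yaw",round(np.degrees(np.arctan2(R[1,1],R[0,1])),2),"F",s["contact_force"].round(1),"w",round(s["width"],1))
    print(" world d",d.round(1)," TOOL units shift",(R.T@d/30).round(3)," turn",rv.round(3))
    print(" q",s["qpos"].round(2))
rep(*map(float,sys.argv[1:]))
E
python3 -m jog '[[0,0,0,0,0,1],[0,0,0,0,0,1],[0,0,0,0,0,1],[0,0,0,0,0,1],[0,0,0,0,0,1],[0,0,0,0,0,1],[0,0,0,0,0,1],[0,0,0,0,0,1],[0,0,0,0,0,1],[0,0,0,0,0,1],[0,0,0,0,0,1],[0,0,0,0,0,1],[0,0,0,0,0,1],[0,0,0,0,0,1],[0,0,0,0,0,1],[0,0,0,0,0,1]]' -1
python3 st.py 482 155.6 287 -0.075
```

```text
time_s: 2.8
position: [117.0, 511.7, 404.9]
eef_rot: [0.74, 0.672, 0.0, -0.0]
contact_force: [0.5, 0.6, -0.6]
width: 85.6
t 2.8 pos [117.  511.7 404.9] yaw -5.54 F [ 0.5  0.6 -0.6] w 85.6
 world d [ 365.  -356.1 -117.9]  TOOL units shift [-10.642  13.256   3.928]  turn [ 0.002 -0.005 -0.25 ]
 q [ 1.2   0.34  1.52 -0.    1.28  1.3 ]
```

```bash
python3 -m jog '[[-0.76,0.95,0,0,0,-0.25],[-0.76,0.95,0,0,0,0],[-0.76,0.95,0,0,0,0],[-0.76,0.95,0,0,0,0],[-0.76,0.95,0,0,0,0],[-0.76,0.95,0,0,0,0],[-0.76,0.95,0,0,0,0],[-0.76,0.95,0,0,0,0],[-0.76,0.95,0,0,0,0],[-0.76,0.95,0,0,0,0],[-0.76,0.95,0,0,0,0],[-0.76,0.95,0,0,0,0],[-0.76,0.95,0,0,0,0]]' -1
python3 st.py 482 155.6 287 -0.075
```

```text
time_s: 4.42
position: [473.2, 179.2, 405.9]
eef_rot: [0.732, 0.682, 0.003, -0.0]
contact_force: [-0.1, 0.3, -0.2]
width: 85.4
t 4.42 pos [473.2 179.2 405.9] yaw -4.04 F [-0.1  0.3 -0.2] w 85.4
 world d [   8.8  -23.6 -118.9]  TOOL units shift [-0.78   0.336  3.963]  turn [ 0.038 -0.044  0.052]
 q [0.21 0.31 1.57 0.   1.26 0.28]
```

```bash
python3 -m jog '[[-0.78,0.34,0,0,0,0.05],[0,0,0.8,0,0,0],[0,0,0.8,0,0,0],[0,0,0,0,0,0]]' -0.3
python3 st.py 482 155.6 287 -0.075
python3 - <<'E'
from rig import bot
from h import *
S=bot.camera("scene");T=bot.camera("top")
cv2.imwrite("pics/a_s.png",crop(S,270,190,390,310,5));cv2.imwrite("pics/a_t.png",crop(T,230,190,350,270,6))
E
```

```text
time_s: 4.92
position: [484.4, 152.0, 357.0]
eef_rot: [0.735, 0.678, 0.003, 0.001]
contact_force: [0.1, -0.1, -0.0]
width: 55.1
t 4.92 pos [484.4 152.  357. ] yaw -4.56 F [ 0.1 -0.1 -0. ] w 55.1
 world d [ -2.4   3.6 -70. ]  TOOL units shift [ 0.104 -0.101  2.333]  turn [ 0.058 -0.044 -0.052]
 q [0.15 0.35 1.65 0.   1.13 0.23]
```

View pics/a_s.png

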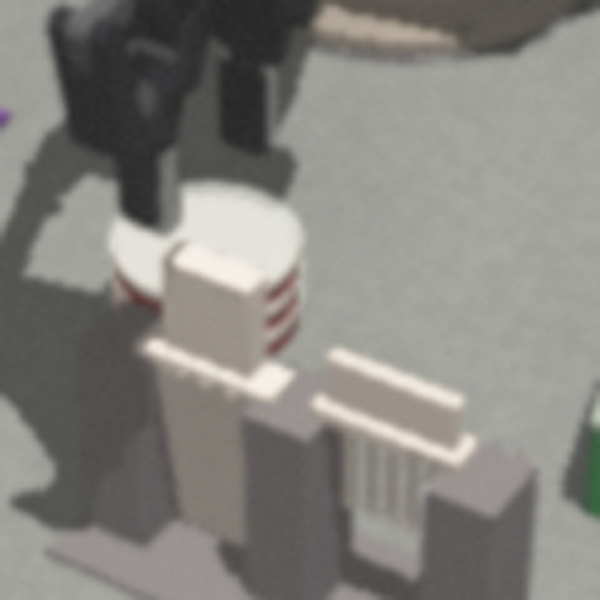

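View pics/a_t.png

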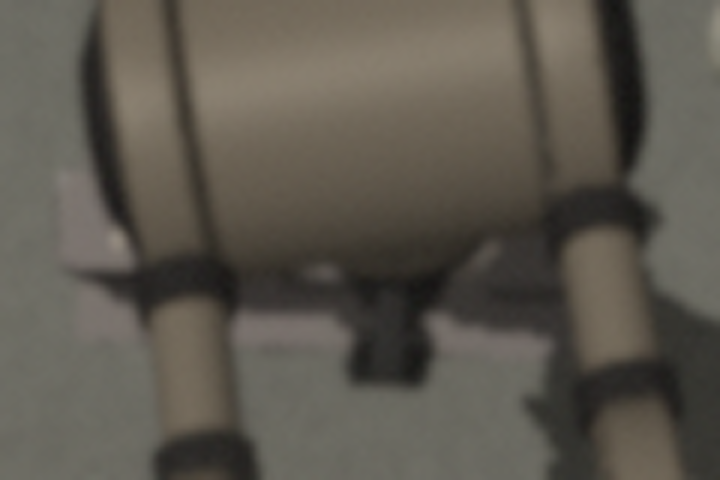

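Run:
```python
from rig import bot
from h import *
S=bot.camera("scene")
s=bot.get_state();p=s["position"];print(p.round(1),s["width"])
for dx in(27.5,-27.5):
  for dy in(-11,11):
    for dz in(-165,-173): print(dx,dy,dz,((proj([[p[0]+dx,p[1]+dy-dx*.075,p[2]+dz]],S)[0]-[270,190]+.5)*5).round(0))
```

```text
[485.  152.4 359.2] 55.62653730140565
27.5 -11 -165 [132. 199.]
27.5 -11 -173 [133. 216.]
27.5 11 -165 [184. 215.]
27.5 11 -173 [184. 233.]
-27.5 -11 -165 [218. 128.]
-27.5 -11 -173 [218. 145.]
-27.5 11 -165 [268. 143.]
-27.5 11 -173 [268. 161.]
```

```bash
python3 -m jog '[[0.12,-0.1,0.5,0.06,-0.04,-0.05],[0,0,0.6,0,0,0],[0,0,0.6,0,0,0],[0,0,0,0,0,0],[0,0,0,0,0,0]]'
python3 st.py 482 155.6 287 -0.075
```

```text
time_s: 5.7
position: [482.2, 158.0, 307.9]
eef_rot: [0.732, 0.681, 0.004, 0.002]
contact_force: [0.4, -0.2, -0.4]
width: 55.2
t 5.7 pos [482.2 158.  307.9] yaw -4.15 F [ 0.4 -0.2 -0.4] w 55.2
 world d [ -0.2  -2.4 -20.9]  TOOL units shift [-0.08  -0.006  0.697]  turn [ 0.095 -0.026  0.03 ]
 q [0.17 0.41 1.71 0.   1.01 0.24]
```

```bash
python3 -m jog '[[-0.06,0,0.35,0.1,-0.03,0.03],[0,0,0.35,0,0,0],[0,0,0,0,0,0]]'
python3 st.py 482 155.6 287 -0.075
python3 - <<'E'
from rig import bot
from h import *
S=bot.camera("scene")
cv2.imwrite("pics/b_s.png",crop(S,270,190,370,290,6))
E
```

```text
time_s: 6.08
position: [482.3, 156.2, 286.5]
eef_rot: [0.733, 0.68, 0.0, 0.0]
contact_force: [-0.5, -0.6, 0.6]
width: 55.1
t 6.08 pos [482.3 156.2 286.5] yaw -4.3 F [-0.5 -0.6  0.6] w 55.1
 world d [-0.3 -0.6  0.5]  TOOL units shift [-0.02  -0.007 -0.018]  turn [ 0.008  0.001 -0.   ]
 q [ 0.16  0.44  1.74 -0.    0.96  0.24]
```

View pics/b_s.png

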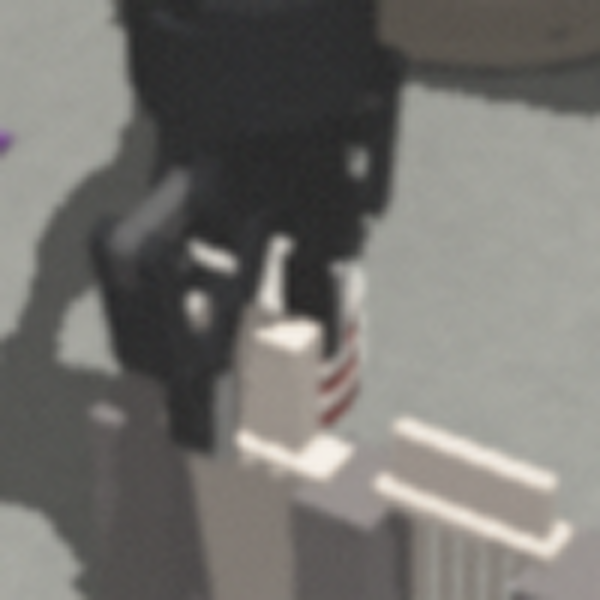

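Both fingers straddle the white fin (about pixel 316,255); closing.

```bash
python3 -m jog '[[0,0,0,0,0,0],[0,0,0,0,0,0],[0,0,0,0,0,0],[0,0,0,0,0,0],[0,0,0,0,0,0]]' 1 50
python3 st.py 482 155.6 287 -0.075
python3 - <<'E'
from rig import bot
from h import *
S=bot.camera("scene")
cv2.imwrite("pics/c_s.png",crop(S,270,190,370,290,6))
E
```

```text
time_s: 6.75
position: [482.6, 156.2, 287.4]
eef_rot: [0.733, 0.68, 0.001, 0.001]
contact_force: [0.6, 0.5, -1.2]
width: 13.0
t 6.75 pos [482.6 156.2 287.4] yaw -4.3 F [ 0.6  0.5 -1.2] w 13.0
 world d [-0.6 -0.6 -0.4]  TOOL units shift [-0.022 -0.017  0.012]  turn [ 0.027 -0.003 -0.001]
 q [ 0.16  0.44  1.74 -0.    0.96  0.24]
```

View pics/c_s.png

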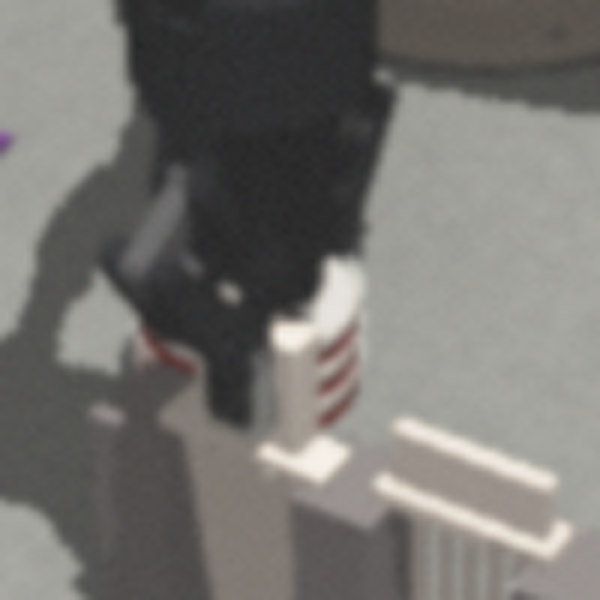

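```bash
python3 -m jog '[[0,0,-0.2,0,0,0],[0,0,-0.5,0,0,0],[0,0,-0.8,0,0,0],[0,0,-0.8,0,0,0],[0,0,-0.8,0,0,0],[0,0,-0.8,0,0,0],[0,0,-0.7,0,0,0],[0,0,-0.3,0,0,0],[0,0,0,0,0,0]]'
python3 st.py 556 -192 427 -0.155
python3 - <<'E'
from rig import bot
from h import *
S=bot.camera("scene")
cv2.imwrite("pics/d_s.png",crop(S,250,120,390,300,4))
E
```

```text
time_s: 7.92
position: [481.5, 156.1, 441.1]
eef_rot: [0.733, 0.68, 0.001, 0.001]
contact_force: [0.1, -1.1, -0.6]
width: 13.2
t 7.92 pos [481.5 156.1 441.1] yaw -4.3 F [ 0.1 -1.1 -0.6] w 13.2
 world d [  74.5 -348.1  -14.1]  TOOL units shift [-11.385   3.343   0.476]  turn [ 0.03  -0.005  0.917]
 q [ 0.16  0.28  1.51 -0.    1.35  0.24]
```

View pics/d_s.png

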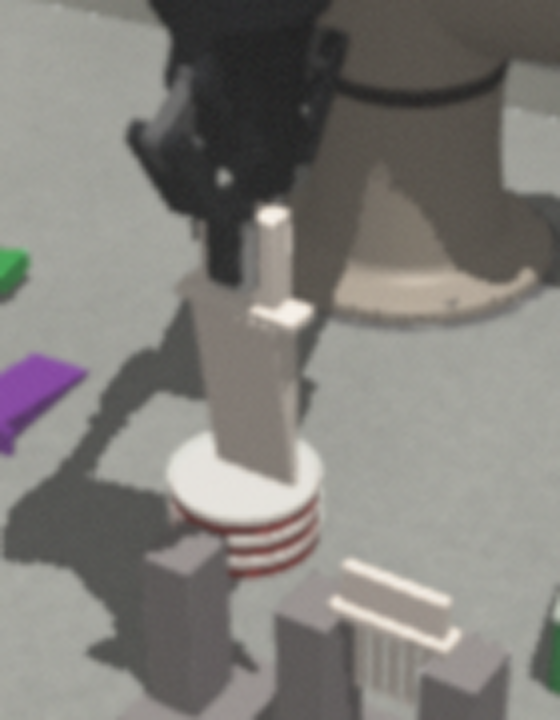

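```bash
python3 -m jog '[[-0.5,0.15,0,0,0,0.3],[-0.95,0.25,0,0,0,0.3],[-0.95,0.27,0,0,0,0.3],[-0.95,0.22,0,0,0,0],[-0.95,0.22,0,0,0,0],[-0.95,0.22,0,0,0,0],[-0.95,0.22,0,0,0,0],[-0.95,0.22,0,0,0,0],[-0.95,0.22,0,0,0,0],[-0.95,0.22,0,0,0,0],[-0.7,0.22,0,0,0,0],[-0.5,0.15,0,0,0,0],[0,0,0,0,0,0],[0,0,0,0,0,0]]'
python3 st.py 559 -193 430 -0.155
```

```text
time_s: 9.72
position: [510.4, -180.2, 428.5]
eef_rot: [0.766, 0.643, -0.007, -0.007]
contact_force: [0.1, 0.1, -0.5]
width: 13.5
t 9.72 pos [ 510.4 -180.2  428.5] yaw -9.92 F [ 0.1  0.1 -0.5] w 13.5
 world d [ 48.6 -12.8   1.5]  TOOL units shift [-0.142  1.667 -0.084]  turn [-0.232  0.016 -0.208]
 q [-0.48  0.36  1.43 -0.01  1.37 -0.3 ]
```

```bash
python3 -m jog '[[-0.05,0.55,0,-0.23,0.02,-0.2],[-0.05,0.55,0,0,0,0],[-0.04,0.5,0,0,0,0],[0,0,0,0,0,0],[0,0,0,0,0,0]]'
python3 st.py 559 -193 430 -0.155
```

```text
time_s: 10.35
position: [557.8, -187.8, 428.4]
eef_rot: [0.758, 0.652, 0.0, -0.001]
contact_force: [-0.4, -0.2, -0.7]
width: 13.3
t 10.35 pos [ 557.8 -187.8  428.4] yaw -8.61 F [-0.4 -0.2 -0.7] w 13.3
 world d [ 1.2 -5.2  1.6]  TOOL units shift [-0.165  0.065 -0.053]  turn [-0.009 -0.019  0.054]
 q [-0.46  0.44  1.3   0.    1.4  -0.31]
```

```bash
python3 -m jog '[[-0.16,0.05,0.2,0,-0.02,0.05],[0,0,0.3,0,0,0],[0,0,0,0,0,0],[0,0,0,0,0,0]]'
python3 st.py 559 -193 410 -0.155
cat > look.py <<'E'
import sys
from rig import bot
from h import *
G=(549,-191.4,-.155)
n=sys.argv[1]
S=bot.camera("scene");T=bot.camera("top")
s=bot.get_state();p=s["position"]
cv2.imwrite(f"pics/{n}_s.png",crop(S,105,150,215,260,7)[:600] if 0 else crop(S,110,160,210,260,6))
a=crop(S,110,160,210,260,6);off=np.array([110,160])
w=np.array([p[0],p[1],p[2]-157])
from scipy.spatial.transform import Rotation as Ro
R=Ro.from_quat(s["eef_rot"]).as_matrix();yaw=np.arctan2(R[1,1],R[0,1])
wire(a,S,place(box(-7,7,-20,20,-24,20),w[0],w[1],yaw,w[2]),6,off,(0,0,255))
wire(a,S,place(box(-7,11,-32,32,-30,-24),w[0],w[1],yaw,w[2]),6,off,(255,0,0))
wire(a,S,place(box(-7,-3,-22,22,-125,-124),w[0],w[1],yaw,w[2]),6,off,(0,255,0))
cv2.imwrite(f"pics/{n}_sw.png",a)
cv2.imwrite(f"pics/{n}_t.png",crop(T,405,150,505,240,7))
E
python3 look.py e
```

```text
time_s: 10.85
position: [557.5, -192.7, 412.3]
eef_rot: [0.76, 0.65, -0.001, -0.001]
contact_force: [-0.3, 0.1, -1.2]
width: 13.2
t 10.85 pos [ 557.5 -192.7  412.3] yaw -8.89 F [-0.3  0.1 -1.2] w 13.2
 world d [ 1.5 -0.3 -2.3]  TOOL units shift [-0.003  0.051  0.078]  turn [-0.019  0.001 -0.001]
 q [-0.46  0.46  1.32 -0.    1.36 -0.31]
```

View pics/e_s.png

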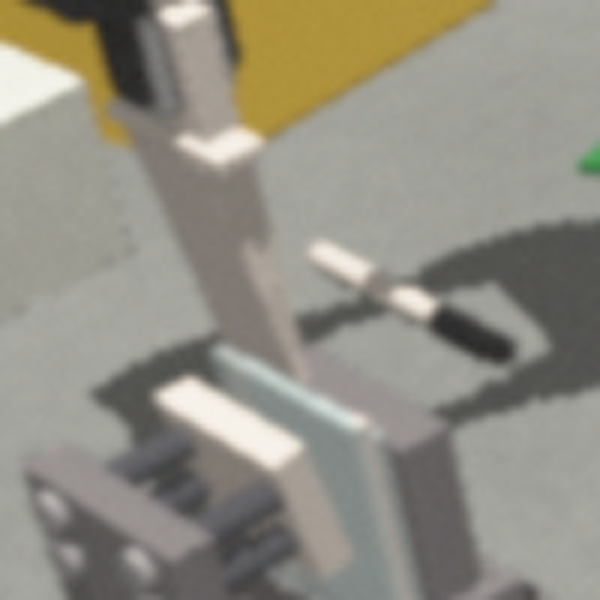

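View pics/e_sw.png

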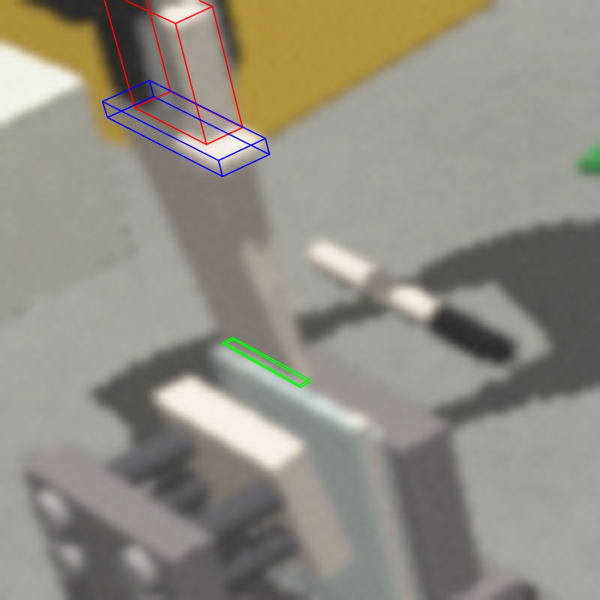

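View pics/e_t.png

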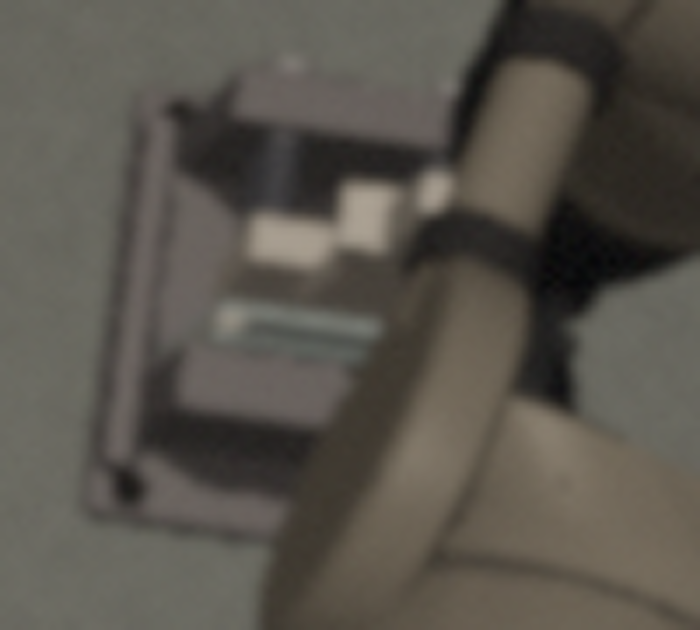

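Run:
```python
from rig import bot
from h import *
S=bot.camera("scene")
a=cv2.resize(S["img"][158:226,125:165],None,fx=10,fy=10,interpolation=cv2.INTER_LANCZOS4)[:800]
b=cv2.convertScaleAbs(a,alpha=1.5,beta=-60)
for k in range(0,40,10): cv2.line(b,(k*10,0),(k*10,680),(0,200,200),1);cv2.putText(b,str(125+k),(k*10,10),0,.35,(0,255,255),1)
for k in range(2,70,10): cv2.line(b,(0,k*10),(400,k*10),(0,200,200),1);cv2.putText(b,str(158+k),(0,k*10+10),0,.35,(0,255,255),1)
b=np.hstack([b[:340],b[340:]]);cv2.imwrite("pics/f_s.png",b)
```

```text
(no output)
```

View pics/f_s.png

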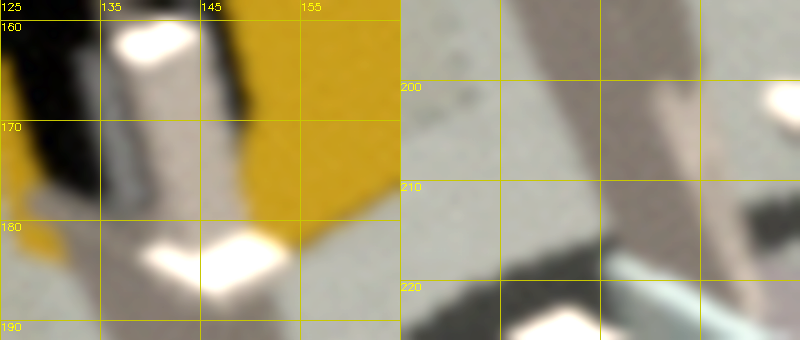

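Run:
```python
from rig import bot
from h import *
S=bot.camera("scene")
uv=np.array([[139.5,164.2],[144.7,161],[147,187.4],[154,183.0],[160.6,223.7]])-.5
P=np.array([[7,20,20],[-7,20,20],[11,32,-30],[-7,32,-24],[-5,22,-125]],float)
def f(p): return (proj(place(P,p[0],p[1],-.155,p[2]),S)-uv).ravel()
s=least_squares(f,[557,-192,255]);print(s.x.round(1),s.fun.reshape(-1,2).round(1))
print(proj(place(P,557.5,-192.7,-.155,255.3),S)-uv)
print(bot.get_state()["position"])
```

```text
[ 549.5 -203.   249.6] [[-0.4 -0.5]
 [ 0.6 -0. ]
 [-0.1  1.5]
 [-0.1 -0.4]
 [-0.1 -0.5]]
[[-0.29128147 -0.28321065]
 [ 0.76637053  0.19510705]
 [ 0.09417305  2.08453702]
 [ 0.19440396  0.10531887]
 [ 0.20117974  0.47460181]]
[ 557.58101458 -192.63351029  412.54273614]
```

```bash
python3 -m jog '[[-0.04,0.04,0.1,-0.02,0,0],[0,0,0,0,0,0],[0,0,0.25,0,0,0],[0,0,0.25,0,0,0],[0,0,0,0,0,0]]'
python3 st.py 558.6 -191.5 374 -0.155
```

```text
time_s: 11.68
position: [558.6, -194.0, 393.0]
eef_rot: [0.76, 0.65, 0.0, 0.0]
contact_force: [-0.9, 0.3, -1.1]
width: 13.7
t 11.68 pos [ 558.6 -194.   393. ] yaw -8.87 F [-0.9  0.3 -1.1] w 13.7
 world d [ -0.    2.5 -19. ]  TOOL units shift [ 0.084 -0.015  0.634]  turn [0.002 0.001 0.001]
 q [-0.46  0.47  1.35 -0.    1.32 -0.31]
```

```bash
python3 -m jog '[[0.08,-0.01,0.2,0,0,0],[0,0,0.25,0,0,0],[0,0,0.2,0,0,0],[0,0,0,0,0,0]]'
python3 st.py 558.6 -191.5 354 -0.155; python3 look.py g
```

```text
time_s: 12.18
position: [558.7, -191.3, 371.9]
eef_rot: [0.76, 0.65, -0.0, -0.0]
contact_force: [-0.1, -0.0, -0.9]
width: 13.4
t 12.18 pos [ 558.7 -191.3  371.9] yaw -8.87 F [-0.1 -0.  -0.9] w 13.4
 world d [ -0.1  -0.2 -17.9]  TOOL units shift [-0.006 -0.003  0.596]  turn [-0.004 -0.002  0.003]
 q [-0.46  0.49  1.39  0.    1.27 -0.3 ]
```

View pics/g_s.png

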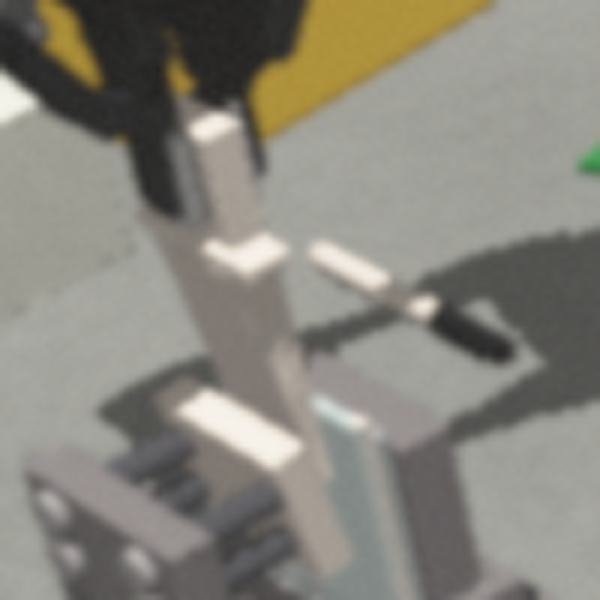

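View pics/g_t.png

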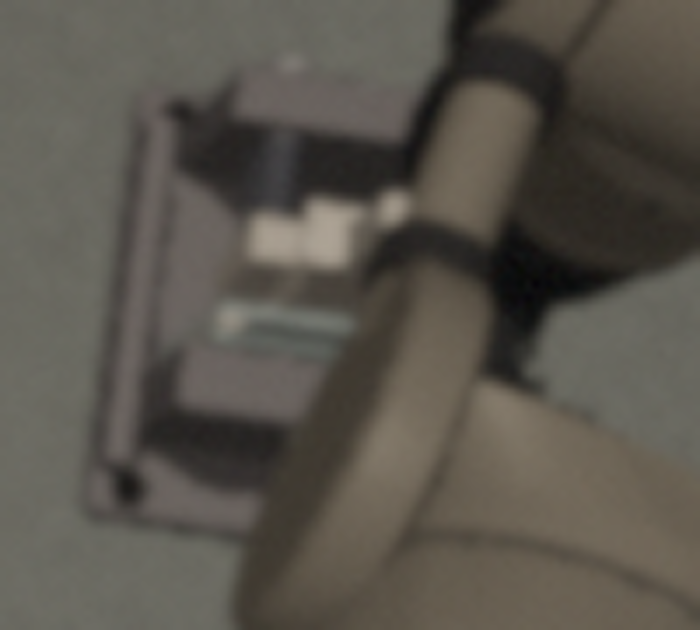

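```bash
python3 -m jog '[[0,0,0.15,0,0,0],[0,0,0.2,0,0,0],[0,0,0.15,0,0,0],[0,0,0,0,0,0]]'
python3 st.py 558.6 -191.5 344 -0.155
```

```text
time_s: 12.78
position: [558.9, -191.5, 356.8]
eef_rot: [0.76, 0.65, 0.0, 0.001]
contact_force: [-0.4, -0.4, -0.6]
width: 13.4
t 12.78 pos [ 558.9 -191.5  356.8] yaw -8.87 F [-0.4 -0.4 -0.6] w 13.4
 world d [ -0.3  -0.  -12.8]  TOOL units shift [-0.001 -0.01   0.426]  turn [0.016 0.005 0.002]
 q [-0.46  0.5   1.41  0.    1.23 -0.3 ]
```

```bash
python3 -m jog '[[0,0,0.15,0,0,0],[0,0,0.15,0,0,0],[0,0,0,0,0,0]]'
python3 st.py 558.6 -191.5 344 -0.155;python3 look.py i
```

```text
time_s: 13.15
position: [558.9, -191.5, 347.2]
eef_rot: [0.76, 0.65, 0.0, 0.001]
contact_force: [-0.5, -0.4, -1.6]
width: 13.2
t 13.15 pos [ 558.9 -191.5  347.2] yaw -8.87 F [-0.5 -0.4 -1.6] w 13.2
 world d [-0.3  0.  -3.2]  TOOL units shift [-0.001 -0.011  0.106]  turn [0.017 0.005 0.002]
 q [-0.46  0.51  1.42  0.    1.21 -0.3 ]
```

View pics/i_s.png

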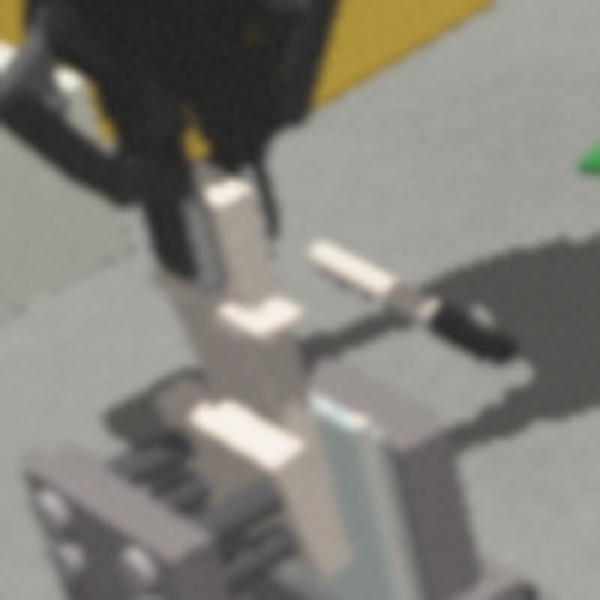

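```bash
python3 -m jog '[[0,0,0.1,0,0,0],[0,0,0.05,0,0,0],[0,0,0,0,0,0]]'
python3 st.py 558.6 -191.5 340 -0.155
```

```text
time_s: 13.62
position: [558.9, -191.5, 343.1]
eef_rot: [0.76, 0.65, 0.0, 0.001]
contact_force: [0.5, -0.1, -1.1]
width: 13.3
t 13.62 pos [ 558.9 -191.5  343.1] yaw -8.87 F [ 0.5 -0.1 -1.1] w 13.3
 world d [-0.3  0.  -3.1]  TOOL units shift [-0.    -0.009  0.105]  turn [0.023 0.01  0.002]
 q [-0.46  0.51  1.43 -0.    1.2  -0.3 ]
```

```bash
python3 -m jog '[[0,0,0.1,0,0,0],[0,0,0,0,0,0]]'
python3 st.py 558.6 -191.5 338 -0.155
```

```text
time_s: 13.88
position: [558.6, -191.5, 339.9]
eef_rot: [0.76, 0.65, 0.0, 0.001]
contact_force: [-1.3, 0.1, -1.6]
width: 13.4
t 13.88 pos [ 558.6 -191.5  339.9] yaw -8.87 F [-1.3  0.1 -1.6] w 13.4
 world d [-0.   0.  -1.9]  TOOL units shift [ 0.    -0.002  0.062]  turn [0.012 0.008 0.001]
 q [-0.46  0.52  1.43 -0.    1.19 -0.3 ]
```

```bash
python3 -m jog '[[0,0,0.07,0,0,0],[0,0,0,0,0,0]]'
python3 st.py 558.6 -191.5 336 -0.155
```

```text
time_s: 14.12
position: [558.5, -191.5, 337.6]
eef_rot: [0.76, 0.65, -0.0, 0.0]
contact_force: [-1.8, -0.1, -1.4]
width: 13.3
t 14.12 pos [ 558.5 -191.5  337.6] yaw -8.88 F [-1.8 -0.1 -1.4] w 13.3
 world d [ 0.1 -0.  -1.6]  TOOL units shift [0.001 0.004 0.052]  turn [0.004 0.008 0.   ]
 q [-0.46  0.52  1.44 -0.    1.19 -0.3 ]
```

```bash
python3 -m jog '[[0,-0.03,0.03,0,0,0],[0,0,0,0,0,0]]'
python3 st.py 558.6 -191.5 336 -0.155
```

```text
time_s: 14.38
position: [557.9, -191.4, 336.7]
eef_rot: [0.76, 0.65, 0.0, 0.001]
contact_force: [0.2, -0.1, -0.7]
width: 13.5
t 14.38 pos [ 557.9 -191.4  336.7] yaw -8.87 F [ 0.2 -0.1 -0.7] w 13.5
 world d [ 0.7 -0.1 -0.7]  TOOL units shift [-0.     0.023  0.023]  turn [0.022 0.01  0.002]
 q [-0.46  0.52  1.44 -0.    1.18 -0.31]
```

```bash
python3 -m jog '[[0,0,0,0,0,0],[0,0,0,0,0,0],[0,0,0,0,0,0],[0,0,0,0,0,0]]' 0.3 20
python3 st.py 558.6 -191.5 336 -0.155;python3 look.py j
```

```text
time_s: 14.88
position: [558.3, -191.5, 337.4]
eef_rot: [0.76, 0.65, 0.001, 0.002]
contact_force: [-0.7, 1.1, -0.5]
width: 29.7
t 14.88 pos [ 558.3 -191.5  337.4] yaw -8.87 F [-0.7  1.1 -0.5] w 29.7
 world d [ 0.3  0.  -1.4]  TOOL units shift [0.003 0.01  0.048]  turn [0.048 0.016 0.002]
 q [-0.46  0.52  1.44 -0.    1.18 -0.31]
```

View pics/j_s.png

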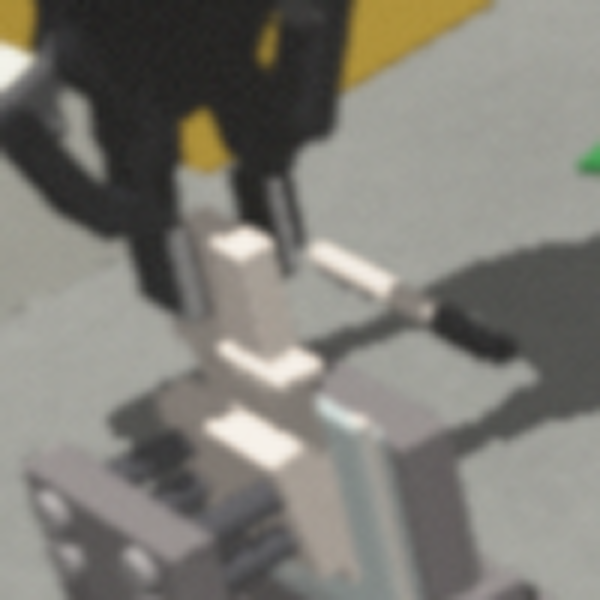

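```bash
python3 -m jog '[[0,0,-0.2,0,0,0],[0,0,-0.4,0,0,0],[0,0,-0.5,0,0,0],[0,0,-0.5,0,0,0],[0,0,0,0,0,0]]'
python3 st.py 558.6 -191.5 385 -0.155;python3 look.py k
```

```text
time_s: 15.6
position: [558.2, -191.5, 390.4]
eef_rot: [0.76, 0.65, 0.001, 0.003]
contact_force: [-0.1, 0.1, 0.6]
width: 29.6
t 15.6 pos [ 558.2 -191.5  390.4] yaw -8.87 F [-0.1  0.1  0.6] w 29.6
 world d [ 0.4 -0.  -5.4]  TOOL units shift [0.002 0.011 0.179]  turn [0.079 0.025 0.002]
 q [-0.46  0.47  1.36 -0.    1.3  -0.31]
```

View pics/k_s.png

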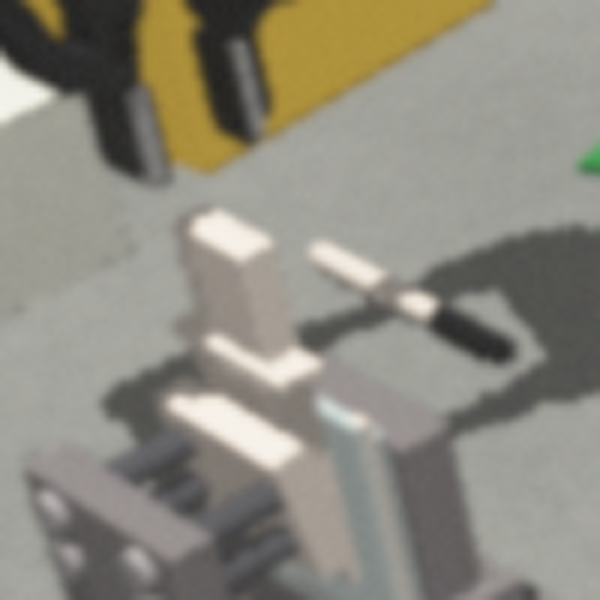

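View pics/k_t.png

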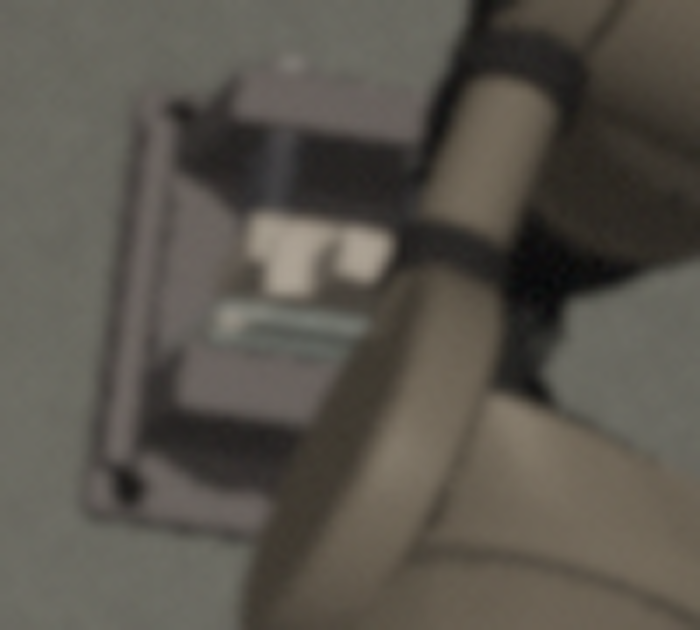

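Run:
```python
from rig import bot
from h import *
S=bot.camera("scene")
uv=np.array([[190,235],[243,262],[273,240],[218,208],[275,385],[322,357]])/6+[110,160]-.5
P=np.array([[7,-20,20],[7,20,20],[-7,20,20],[-7,-20,20],[11,32,-24],[-7,32,-24]],float)
G=(549.4,-189.8)
# constrain flat on glass (scene-frame): origin x_stand=7
def f(p): 
    o=place([[7,p[0],0]],*G,-.155,0)[0]; return (proj(place(P,o[0],o[1],-.155,p[1]),S)-uv).ravel()
s=least_squares(f,[0,170]);print(s.x.round(1),s.fun.reshape(-1,2).round(1), "tip depth",117-(s.x[1]-125))
print(place([[7,s.x[0],0]],*G,-.155,0))
```

```text
[  0.7 166.4] [[-2.7 -1.9]
 [ 0.3 -0. ]
 [ 1.1  0.7]
 [-1.6 -0.2]
 [ 1.6  0.5]
 [ 1.   1.2]] tip depth 75.63146665966588
[[ 556.41977664 -190.21702097    0.        ]]
```

```bash
python3 -m jog '[[0,-0.06,0,0.08,0.03,0],[0,0,0,0,0,0],[0,0,0,0,0,0],[0,0,0,0,0,0],[0,0,0,0,0,0]]' 1 40
python3 st.py 556.2 -191.8 364 -0.155
```

```text
time_s: 16.38
position: [555.9, -191.0, 386.3]
eef_rot: [0.76, 0.65, -0.001, -0.004]
contact_force: [1.0, -0.3, -0.6]
width: 0.2
t 16.38 pos [ 555.9 -191.   386.3] yaw -8.88 F [ 1.  -0.3 -0.6] w 0.2
 world d [  0.3  -0.8 -22.3]  TOOL units shift [-0.026  0.021  0.743]  turn [-0.088 -0.032  0.001]
 q [-0.46  0.47  1.37  0.    1.31 -0.31]
```

```bash
python3 -m jog '[[0,0,0.3,0,0,0],[0,0,0.25,0,0,0],[0,0,0.1,0,0,0],[0,0,0,0,0,0]]'
python3 st.py 556.2 -191.8 364 -0.155;python3 look.py l
```

```text
time_s: 16.88
position: [555.6, -190.9, 364.8]
eef_rot: [0.76, 0.65, -0.002, -0.004]
contact_force: [0.2, -0.1, 0.7]
width: 0.3
t 16.88 pos [ 555.6 -190.9  364.8] yaw -8.87 F [ 0.2 -0.1  0.7] w 0.3
 world d [ 0.6 -0.9 -0.8]  TOOL units shift [-0.027  0.025  0.026]  turn [-0.101 -0.036  0.001]
 q [-0.46  0.49  1.4   0.    1.26 -0.31]
```

View pics/l_s.png

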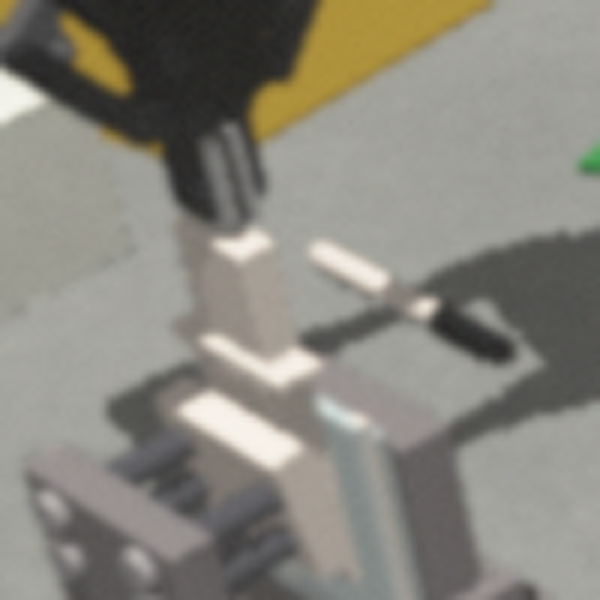

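```bash
python3 -m jog '[[0,0.02,0.04,-0.1,-0.03,0],[0,0,0.05,0,0,0],[0,0,0.0,0,0,0]]'
python3 st.py 556.2 -191.8 360 -0.155
```

```text
time_s: 17.35
position: [556.4, -191.0, 362.9]
eef_rot: [0.76, 0.65, 0.001, 0.001]
contact_force: [0.1, 0.6, 0.4]
width: -0.1
t 17.35 pos [ 556.4 -191.   362.9] yaw -8.87 F [0.1 0.6 0.4] w -0.1
 world d [-0.2 -0.8 -2.9]  TOOL units shift [-0.027 -0.002  0.096]  turn [0.026 0.002 0.001]
 q [-0.46  0.49  1.41  0.    1.24 -0.31]
```

```bash
python3 -m jog '[[0,0,0.04,0,0,0]]'
python3 st.py 556.2 -191.8 360 -0.155
```

```text
time_s: 17.48
position: [556.4, -191.0, 361.8]
eef_rot: [0.76, 0.65, 0.001, 0.001]
contact_force: [0.1, -0.0, 0.1]
width: 0.2
t 17.48 pos [ 556.4 -191.   361.8] yaw -8.87 F [ 0.1 -0.   0.1] w 0.2
 world d [-0.2 -0.8 -1.8]  TOOL units shift [-0.026 -0.003  0.06 ]  turn [0.03  0.003 0.001]
 q [-0.46  0.49  1.41  0.    1.24 -0.31]
```

```bash
python3 -m jog '[[0,0,0.04,0,0,0]]'
python3 st.py 556.2 -191.8 360 -0.155
```

```text
time_s: 17.6
position: [556.3, -191.1, 361.0]
eef_rot: [0.76, 0.65, 0.001, 0.001]
contact_force: [-1.1, 0.4, 4.7]
width: 0.1
t 17.6 pos [ 556.3 -191.1  361. ] yaw -8.88 F [-1.1  0.4  4.7] w 0.1
 world d [-0.1 -0.7 -1. ]  TOOL units shift [-0.025 -0.001  0.032]  turn [0.034 0.005 0.001]
 q [-0.46  0.49  1.41  0.    1.24 -0.31]
```

Contact, 4.7 N. Continue in small steps.

```bash
python3 -m jog '[[0,0,0.02,0,0,0]]'
python3 st.py 556.2 -191.8 360 -0.155
```

```text
time_s: 17.73
position: [556.3, -191.0, 360.9]
eef_rot: [0.76, 0.65, 0.001, 0.001]
contact_force: [-1.5, 0.4, 4.8]
width: -0.2
t 17.73 pos [ 556.3 -191.   360.9] yaw -8.87 F [-1.5  0.4  4.8] w -0.2
 world d [-0.1 -0.8 -0.9]  TOOL units shift [-0.026  0.     0.029]  turn [0.038 0.008 0.003]
 q [-0.46  0.49  1.41  0.    1.23 -0.31]
```

```bash
python3 -m jog '[[0,0,0.02,0,0,0]]'
python3 st.py 556.2 -191.8 360 -0.155
```

```text
time_s: 17.85
position: [556.2, -191.0, 360.8]
eef_rot: [0.76, 0.65, 0.001, 0.002]
contact_force: [-2.5, 0.9, 5.4]
width: 0.1
t 17.85 pos [ 556.2 -191.   360.8] yaw -8.87 F [-2.5  0.9  5.4] w 0.1
 world d [-0.  -0.8 -0.8]  TOOL units shift [-0.027  0.003  0.028]  turn [0.043 0.01  0.002]
 q [-0.46  0.49  1.41  0.    1.23 -0.31]
```

```bash
python3 -m jog '[[0,0,0.035,0,0,0]]'
python3 st.py 556.2 -191.8 360 -0.155
```

```text
time_s: 17.98
position: [556.1, -191.0, 360.5]
eef_rot: [0.76, 0.65, 0.001, 0.002]
contact_force: [-2.4, -0.2, 6.9]
width: -0.2
t 17.98 pos [ 556.1 -191.   360.5] yaw -8.87 F [-2.4 -0.2  6.9] w -0.2
 world d [ 0.1 -0.8 -0.5]  TOOL units shift [-0.027  0.006  0.017]  turn [0.051 0.014 0.003]
 q [-0.46  0.49  1.41  0.    1.23 -0.31]
```

```bash
python3 -m jog '[[0,0,0.05,0,0,0]]'
python3 st.py 556.2 -191.8 360 -0.155
```

```text
time_s: 18.1
position: [556.0, -191.0, 360.0]
eef_rot: [0.76, 0.65, 0.001, 0.002]
contact_force: [-3.2, 0.9, 8.9]
width: 0.2
t 18.1 pos [ 556. -191.  360.] yaw -8.86 F [-3.2  0.9  8.9] w 0.2
 world d [ 0.2 -0.8  0. ]  TOOL units shift [-0.027  0.01  -0.002]  turn [0.059 0.019 0.003]
 q [-0.46  0.49  1.41 -0.    1.23 -0.31]
```

```bash
python3 -m jog '[[0,0,0.05,0.03,0.01,0]]'
python3 st.py 556.2 -191.8 360 -0.155
```

```text
time_s: 18.23
position: [556.1, -191.0, 359.8]
eef_rot: [0.76, 0.65, 0.001, 0.002]
contact_force: [-2.0, 1.2, 9.8]
width: -0.0
t 18.23 pos [ 556.1 -191.   359.8] yaw -8.87 F [-2.   1.2  9.8] w -0.0
 world d [ 0.1 -0.8  0.2]  TOOL units shift [-0.025  0.008 -0.005]  turn [0.052 0.017 0.003]
 q [-0.46  0.49  1.41 -0.    1.23 -0.31]
```

```bash
python3 -m jog '[[0,0,0.06,0.03,0.01,0]]'
python3 st.py 556.2 -191.8 360 -0.155
```

```text
time_s: 18.35
position: [556.1, -191.1, 359.6]
eef_rot: [0.76, 0.65, 0.001, 0.002]
contact_force: [-2.1, 1.7, 10.4]
width: 0.4
t 18.35 pos [ 556.1 -191.1  359.6] yaw -8.86 F [-2.1  1.7 10.4] w 0.4
 world d [ 0.1 -0.7  0.4]  TOOL units shift [-0.024  0.005 -0.013]  turn [0.048 0.016 0.004]
 q [-0.46  0.49  1.41 -0.    1.23 -0.31]
```

```bash
python3 -m jog '[[0,0,0.075,0.04,0.01,0]]'
python3 st.py 556.2 -191.8 360 -0.155
```

```text
time_s: 18.48
position: [556.3, -191.1, 359.2]
eef_rot: [0.76, 0.65, 0.001, 0.002]
contact_force: [-2.7, 1.0, 12.1]
width: 0.1
t 18.48 pos [ 556.3 -191.1  359.2] yaw -8.86 F [-2.7  1.  12.1] w 0.1
 world d [-0.1 -0.7  0.8]  TOOL units shift [-0.023  0.001 -0.026]  turn [0.039 0.016 0.004]
 q [-0.46  0.49  1.41 -0.    1.23 -0.31]
```

```bash
python3 -m jog '[[0,0,0.085,0.04,0.01,0]]'
python3 st.py 556.2 -191.8 360 -0.155
```

```text
time_s: 18.6
position: [556.4, -191.2, 358.8]
eef_rot: [0.76, 0.65, 0.0, 0.002]
contact_force: [-2.4, 1.5, 13.8]
width: -0.1
t 18.6 pos [ 556.4 -191.2  358.8] yaw -8.86 F [-2.4  1.5 13.8] w -0.1
 world d [-0.2 -0.6  1.2]  TOOL units shift [-0.022 -0.003 -0.04 ]  turn [0.034 0.019 0.004]
 q [-0.46  0.49  1.41 -0.    1.23 -0.31]
```

```bash
python3 -m jog '[[0,0,0.092,0.03,0.01,0]]'
python3 st.py 556.2 -191.8 360 -0.155
```

```text
time_s: 18.73
position: [556.4, -191.2, 358.4]
eef_rot: [0.76, 0.65, 0.0, 0.002]
contact_force: [-5.7, 2.3, 15.5]
width: 0.0
t 18.73 pos [ 556.4 -191.2  358.4] yaw -8.86 F [-5.7  2.3 15.5] w 0.0
 world d [-0.2 -0.6  1.6]  TOOL units shift [-0.021 -0.002 -0.055]  turn [0.036 0.022 0.005]
 q [-0.46  0.49  1.41 -0.    1.23 -0.31]
```

```bash
python3 -m jog '[[0,0,0.09,0.02,0.01,0]]'
python3 st.py 556.2 -191.8 360 -0.155
```

```text
time_s: 18.85
position: [556.3, -191.2, 358.1]
eef_rot: [0.76, 0.65, 0.0, 0.002]
contact_force: [-5.4, 1.3, 15.7]
width: -0.0
t 18.85 pos [ 556.3 -191.2  358.1] yaw -8.85 F [-5.4  1.3 15.7] w -0.0
 world d [-0.1 -0.6  1.9]  TOOL units shift [-0.021  0.001 -0.063]  turn [0.045 0.024 0.006]
 q [-0.46  0.49  1.42 -0.    1.23 -0.31]
```

```bash
python3 -m jog '[[0,0,-0.1,0,0,0],[0,0,-0.2,0,0,0],[0,0,-0.4,0,0,0],[0,0,-0.4,0,0,0],[0,0,0,0,0,0]]'
python3 st.py 556.2 -191.8 360 -0.155; python3 look.py m
```

```text
time_s: 19.48
position: [556.3, -191.2, 393.3]
eef_rot: [0.76, 0.65, 0.001, 0.003]
contact_force: [-0.0, -0.1, -1.4]
width: 0.1
t 19.48 pos [ 556.3 -191.2  393.3] yaw -8.85 F [-0.  -0.1 -1.4] w 0.1
 world d [ -0.1  -0.6 -33.3]  TOOL units shift [-0.019 -0.006  1.112]  turn [0.055 0.025 0.006]
 q [-0.46  0.47  1.36 -0.    1.31 -0.31]
```

View pics/m_s.png

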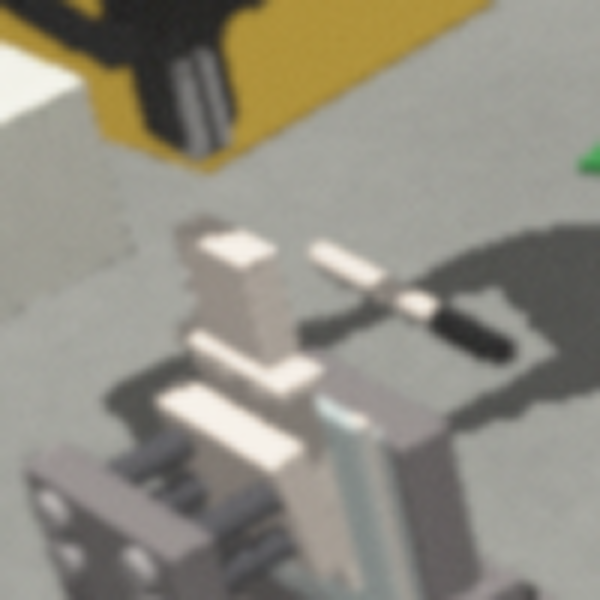

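```bash
python3 -m jog '[[0,0,0.4,0.06,0.03,0],[0,0,0.4,0,0,0],[0,0,0.2,0,0,0],[0,0,0,0,0,0]]'
python3 st.py 556.2 -191.8 360 -0.155
```

```text
time_s: 20.08
position: [555.8, -190.9, 358.1]
eef_rot: [0.76, 0.65, -0.001, -0.003]
contact_force: [0.6, 0.2, 3.1]
width: -0.6
t 20.07 pos [ 555.8 -190.9  358.1] yaw -8.86 F [0.6 0.2 3.1] w -0.6
 world d [ 0.4 -0.9  1.9]  TOOL units shift [-0.026  0.017 -0.063]  turn [-0.069 -0.026  0.005]
 q [-0.46  0.5   1.41  0.    1.24 -0.31]
```

```bash
python3 -m jog '[[0,0,0.05,-0.02,-0.01,0],[0,0,0.07,-0.01,0,0]]'
python3 st.py 556.2 -191.8 358 -0.155
```

```text
time_s: 20.32
position: [555.3, -190.6, 358.0]
eef_rot: [0.759, 0.651, -0.0, -0.001]
contact_force: [-6.4, 2.3, 14.5]
width: 0.3
t 20.32 pos [ 555.3 -190.6  358. ] yaw -8.84 F [-6.4  2.3 14.5] w 0.3
 world d [ 0.9 -1.2  0. ]  TOOL units shift [-0.035  0.035 -0.001]  turn [-0.023 -0.007  0.009]
 q [-0.46  0.49  1.42  0.    1.23 -0.31]
```

```bash
python3 -m jog '[[0,0,0.085,0,0,0]]'
python3 st.py 556.2 -191.8 358 -0.155
```

```text
time_s: 20.45
position: [555.0, -190.4, 358.0]
eef_rot: [0.759, 0.651, -0.0, -0.0]
contact_force: [-5.9, 3.0, 15.9]
width: 0.6
t 20.45 pos [ 555.  -190.4  358. ] yaw -8.83 F [-5.9  3.  15.9] w 0.6
 world d [ 1.2 -1.4  0. ]  TOOL units shift [-0.039  0.045 -0.001]  turn [-0.002  0.002  0.01 ]
 q [-0.46  0.49  1.42 -0.    1.23 -0.31]
```

```bash
python3 -m jog '[[0,0,-0.1,0,0,0],[0,0,-0.2,0,0,0],[0,0,-0.5,0,0,0],[0,0,-0.8,0,0,0],[0,0,-0.8,0,0,0],[0,-0.5,-0.5,0,0,0],[0,-0.9,0,0,0,0],[0,-0.9,0,0,0,0],[0.9,-0.9,0,0,0,0],[0.9,-0.9,0,0,0,0],[0.9,0,0,0,0,0],[0.9,0,0,0,0,0],[0,0,0,0,0,0],[0,0,0,0,0,0]]'
python3 - <<'E'
from rig import bot
from h import *
S=bot.camera("scene");T=bot.camera("top")
cv2.imwrite("pics/n_s.png",crop(S,110,170,270,310,5));cv2.imwrite("pics/n_t.png",crop(T,405,150,505,240,7))
cv2.imwrite("pics/n_full.png",T["img"])
G=(548.5,-193.,-.158);
for yz in(160,): pass
E
```

```text
time_s: 22.2
position: [446.8, -62.5, 457.0]
eef_rot: [0.76, 0.65, 0.002, 0.005]
contact_force: [-0.5, 0.5, -1.3]
width: -0.3
```

View pics/n_s.png

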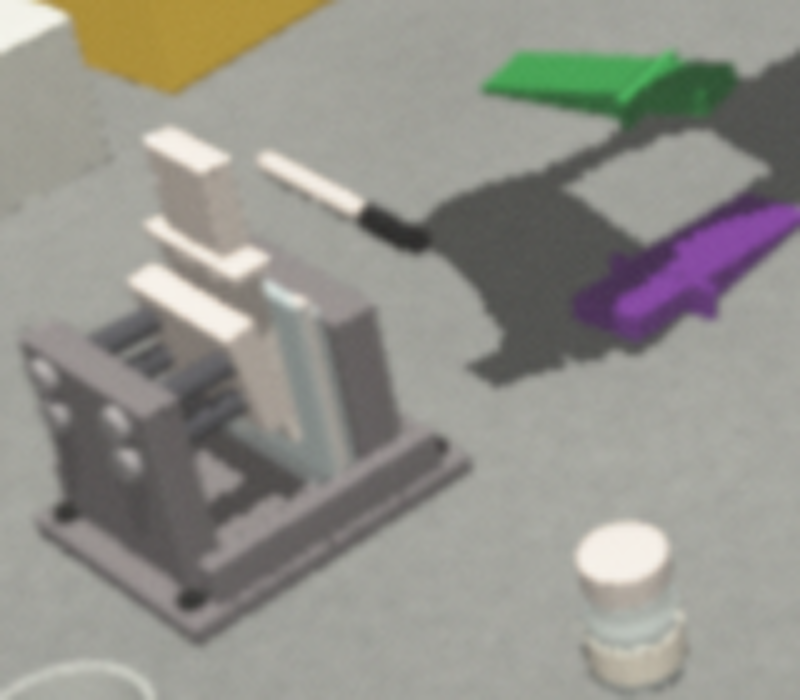

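View pics/n_t.png

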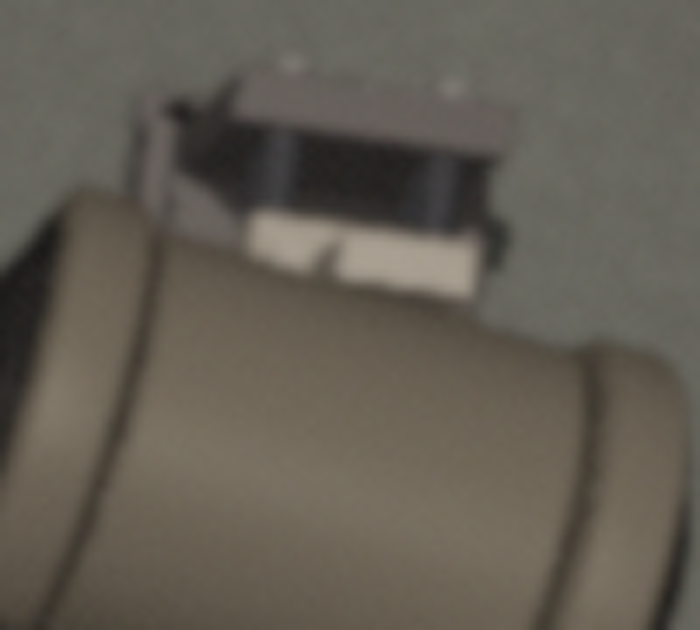

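View pics/n_full.png

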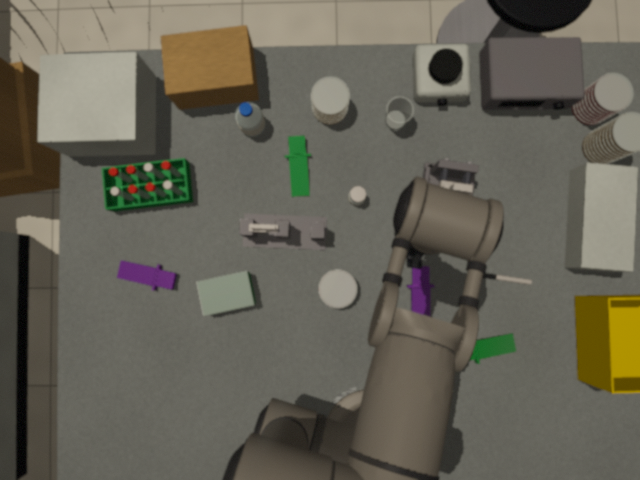

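```bash
python3 -m jog '[[0.9,0,0,0,0,0],[0.9,0,0,0,0,0],[0.9,0,0,0,0,0],[0.9,0,0,0,0,0],[0.9,0,0,0,0,0],[0.9,0,0,0,0,0],[0,0,0,0,0,0],[0,0,0,0,0,0]]'
python3 - <<'E'
from rig import bot
from h import *
S=bot.camera("scene");T=bot.camera("top")
for n,c,r,G in(("s",S,(110,185,210,285,6),(549.4,-189.8,-.15)),("t",T,(405,150,505,240,7),(548.5,-193.,-.158))):
    a=crop(c,*r);off=np.array(r[:2])
    w=place([[7,0,0]],*G,0)[0];
    cv2.imwrite(f"pics/p_{n}0.png",a.copy())
    for B,col in((box(-7,7,-20,20,-24,20),(0,0,255)),(box(-7,11,-32,32,-30,-24),(255,0,0))): wire(a,c,place(B,w[0],w[1],G[2],165),r[4],off,col)
    cv2.imwrite(f"pics/p_{n}.png",a)
E
```

```text
time_s: 23.3
position: [475.1, 94.8, 455.3]
eef_rot: [0.764, 0.646, 0.001, 0.005]
contact_force: [-0.7, -0.4, 0.8]
width: -0.4
```

View pics/p_s.png

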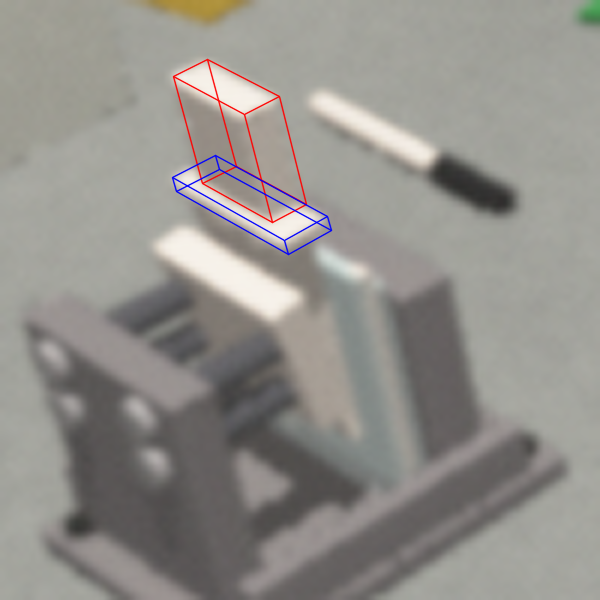

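View pics/p_t.png

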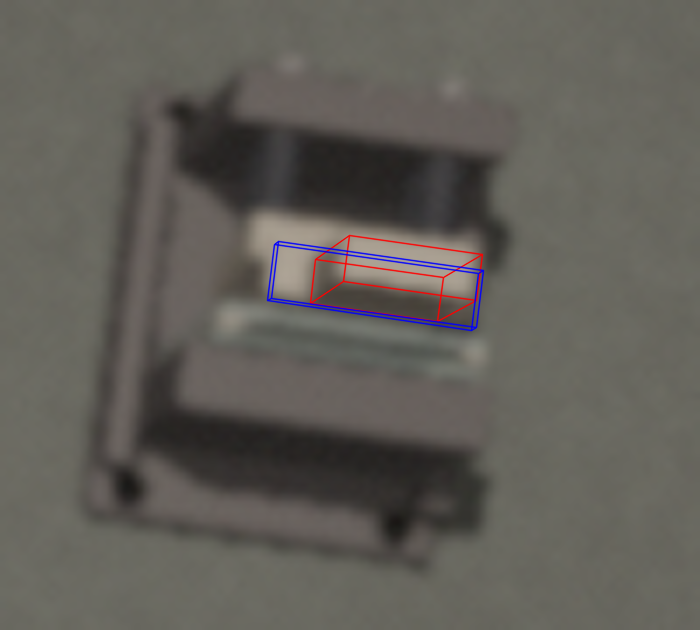

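```bash
python3 -c "
from rig import bot
print(bot.get_state()['time_s'],bot.get_state()['contact_force']);print(bot.close_job())"
```

```text
23.4 [0.38070923 0.34865954 0.20441972]
the job is handed in; nothing more can be done
None
```

I took the white wedge from the rack, lowered it point down in the middle of the gap with its flat face to the glass, and released it with the point about 62 mm deep. I then pressed it down with the closed fingertips and handed the job in at 23.4 s.

- **Tightness:** the first press went up to 15.7 N and moved the wedge about 3 mm. A second press to 15.9 N met it at the same height and it did not move. The clamping force can't be read directly. From the 3 mm of travel and the plate's springs I estimate about 11 N (more than 6 N is needed).
- **Pose:** the wedge's outline, drawn over the last pictures from both cameras, matches one standing upright. The flat face is on the glass, about 2 mm from the middle, with the point about 77 mm below the mouth.
- **Surroundings:** the comb and jar still look where they were in the last pictures. The arm stands clear and the wrist reads under 1 N.
- **Disagreements:** the two cameras differ by about 3 mm along y, so I used the mean of both and checked the wedge against the stand within each picture. Both presses also showed 5 to 6 N sideways at the fingertips, pushing the wedge away from the glass.

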